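# Pack the ceramic hip balls and pin the case cover on

## Task

The open day is over: pack every white ceramic hip ball that is on the table into the open carrying case, one to a bay, lowering each one gently to the bay floor so that it neither drops nor bangs against the case. Then lay the cover on the case, down flat with its brass knuckle between the two steel hinge lugs, and push the red-gripped hinge pin through all three knuckles, entering the lug marked with a red ring (the one on the robot's right), until its grip is fully home against that lug; leave the other exhibits where they are.

Things in the scene. Friction and masses are not known exactly. Their poses are not given: they have to be found in the camera images.
- case: open grey carrying case, fixed, 212 (its x) by 136 mm (y), rim at z = 62 mm; origin at the centre of its underside, x towards its hinge end (away from the robot), z up. Walls and dividers 8 mm thick, floor 8 mm, dividers 56 mm high; four bays, each 94 (x) by 56 (y) mm, 54 deep. Steel tabs flare out to 15 mm above the rim: they catch a cover 6 mm off and centre it to about 2 mm
- bay1 (a point): centre of the padded floor of bay 1 (case x -51, y -32 mm); axes as the case
- bay2 (a point): centre of the padded floor of bay 2 (case x -51, y +32 mm); axes as the case
- bay3 (a point): centre of the padded floor of bay 3 (case x +51, y -32 mm); axes as the case
- bay4 (a point): centre of the padded floor of bay 4 (case x +51, y +32 mm); axes as the case
- hinge_mouth (a point): centre of the outer face of the -y hinge lug, marked with a red ring (case x 140, y -38, z 84 mm), where the pin goes in, moving along the case's +y; axes as the case. Two steel lugs stand 21 mm beyond the case's hinge end: tubes along y, 26 mm outside, bore 15 mm, at case y -38 to -20 and +20 to +38 mm, tops 97 mm above the table
- cover_grip (a point): loose cover, 250 g, clear panel in a blue frame, 200 (x) by 132 (y) by 6 mm, right way up; point: centre of the bar of its black handle, 27 mm above its underside; the bar is 14 mm wide (x), 72 long (y), 20 to 34 mm above the underside. x points to the brass knuckle. Seated on the rim, the point is at case x 0, y 0, z 89 mm, axes along the case's
- cover_knuckle (a point): centre of the cover's brass hinge knuckle, a tube along y of 26 mm outer and 15 mm bore, 28 mm long, at cover x 140 mm from the handle and 22 mm above the underside; when the cover is seated it is in line with the two lugs, with 6 mm to each lug
- pin_grip (a point): hinge pin, 70 g: centre of its red flat grip, 26 wide (x), 30 long (y), 12 mm thick (z), on the pin's axis; +y points to the nose. From the grip's face (15 mm from the point) a round 12 mm shaft runs 88 mm, its last 10 mm tapered to 4 mm. Lies flat, axis 6 mm up. Home, the grip's face meets the lug: point 15 mm short of hinge_mouth (case y -53 mm)
- ball1_center (a point): white ceramic hip ball, a 46 mm sphere with its underside cut flat (26 mm across), 42 mm high, about 110 g, brittle; this point is the centre of the sphere, 19 mm above the flat on which it stands; smooth, may be gripped at any yaw. Two to four of the four balls are present
- ball2_center (a point): white ceramic hip ball, a 46 mm sphere with its underside cut flat (26 mm across), 42 mm high, about 110 g, brittle; this point is the centre of the sphere, 19 mm above the flat on which it stands; smooth, may be gripped at any yaw. Two to four of the four balls are present
- ball3_center (a point): white ceramic hip ball, a 46 mm sphere with its underside cut flat (26 mm across), 42 mm high, about 110 g, brittle; this point is the centre of the sphere, 19 mm above the flat on which it stands; smooth, may be gripped at any yaw. Two to four of the four balls are present
- ball4_center (a point): white ceramic hip ball, a 46 mm sphere with its underside cut flat (26 mm across), 42 mm high, about 110 g, brittle; this point is the centre of the sphere, 19 mm above the flat on which it stands; smooth, may be gripped at any yaw. Two to four of the four balls are present
- cup: bystander exhibit: dark metal hip cup, dome up, 54 mm across, 28 mm high; origin at its underside
- ring_print: bystander exhibit: cream printed ring dish, 72 mm across, 20 mm high; origin at its underside
- knee_stem: bystander exhibit: steel hinged-knee implant lying on the table, 280 mm long, 32 mm high; origin at its underside below the joint
Not all that is in view belongs to the job. Leave any green or orange look-alike of the part that bears ball2_center alone.

How it is judged (in metres and radians):
On the way, in this order (a step that is already met when the one before it is completed fails the run):
1. every ball present rests in the case, one to a bay (x of ball1_center in the frame of case between -0.1 and 0.1 m and y of ball1_center in the frame of case between -0.06 and 0.06 m and z of each of ball1_center, ball2_center, ball3_center, ball4_center in the frame of case below 0.04 m and x of ball2_center in the frame of case between -0.1 and 0.1 m and y of ball2_center in the frame of case between -0.06 and 0.06 m and x of ball3_center in the frame of case between -0.1 and 0.1 m and y of ball3_center in the frame of case between -0.06 and 0.06 m and x of ball4_center in the frame of case between -0.1 and 0.1 m and y of ball4_center in the frame of case between -0.06 and 0.06 m and horizontal distance between ball1_center and ball2_center above 0.0515 m and horizontal distance between each of ball1_center, ball2_center and ball3_center above 0.0515 m and horizontal distance between each of ball1_center, ball2_center, ball3_center and ball4_center above 0.0515 m and linear speed of each of ball1, ball2, ball3, ball4 below 0.02 m/s), for 0.2 s.
2. the cover lies flat on the rim with its knuckle between the lugs (x of cover_knuckle in the frame of case between 0.136 and 0.144 m and y of cover_knuckle in the frame of case between -0.004 and 0.004 m and z of cover_knuckle in the frame of case between 0.081 and 0.087 m and angle between cover_grip's own z axis and vertical below 0.04 rad and x of cover_grip in the frame of case between -0.004 and 0.004 m and y of cover_grip in the frame of case between -0.004 and 0.004 m), for 0.2 s.
3. the pin is through all three knuckles and home (all of step 2 and x of pin_grip in the frame of case between 0.134 and 0.146 m and z of pin_grip in the frame of case between 0.078 and 0.09 m and y of pin_grip in the frame of case between -0.057 and -0.045 m and angle between the y axis of pin_grip and the y axis of case, either way round below 0.08 rad), for 0.2 s.
At the end, for the whole second after the job is handed in: every ball present rests on the floor of a bay, one to a bay; the cover lies on the rim within 4 mm of its place (3 mm in height) and level to 0.04 rad; the pin lies along the hinge axis (within 6 mm and 0.08 rad) with its grip within 4 mm of the lug; all at rest (all of step 1 and all of step 3 and linear speed of each of cover, pin below 0.02 m/s); the robot touches nothing.
It fails at once if a ball dropped or thrown into the case (moving faster than 0.4 m/s below the rim) ((x of ball1_center in the frame of case between -0.1 and 0.1 m and y of ball1_center in the frame of case between -0.06 and 0.06 m and z of ball1_center in the frame of case below 0.062 m and linear speed of ball1 above 0.4 m/s) or (x of ball2_center in the frame of case between -0.1 and 0.1 m and y of ball2_center in the frame of case between -0.06 and 0.06 m and z of ball2_center in the frame of case below 0.062 m and linear speed of ball2 above 0.4 m/s) or (x of ball3_center in the frame of case between -0.1 and 0.1 m and y of ball3_center in the frame of case between -0.06 and 0.06 m and z of ball3_center in the frame of case below 0.062 m and linear speed of ball3 above 0.4 m/s) or (x of ball4_center in the frame of case between -0.1 and 0.1 m and y of ball4_center in the frame of case between -0.06 and 0.06 m and z of ball4_center in the frame of case below 0.062 m and linear speed of ball4 above 0.4 m/s)).
It fails at once if a ball banged or pressed against the case with over 20 N (contact force between any of ball1, ball2, ball3, ball4 and case above 20 N).
It fails at once if another exhibit moved by more than 30 mm (distance of any of cup, ring_print, knee_stem from where it was at the start of the episode above 0.03 m).
Of ball1, ball2, ball3, ball4 only 2 to 4 are there at a start; the rules pass over those that are not, and their reading is None.
At some moment in a run one of pin, cover may be knocked a few centimetres aside while the robot is not near it.
It also fails if it takes over 210 s, if anything falls off the work surface, if the arm or the gripper's body presses on something with over 40 N, if the wrist force passes 120 N, or if a joint passes its speed limit or range.

## Robot

A 6-joint arm with a two-finger parallel gripper is mounted at the origin on the work surface. World frame = base frame: x ahead of the robot, y to its left, z up, the work surface at z = 0. Lengths are in mm, angles in rad, forces in N, time in s.
With the tool pointing down it reaches from about 275 to 1000 mm from the base axis. Payload 8.4 kg.
Tool frame: the origin (TCP) lies midway between the tips of the shut fingers; the grasp point (between the pads) lies r.grasp_offset behind it (r.grasp_offset is the distance from the TCP to the grasp point, in mm); z points along the fingers, y is the direction in which the jaws open and shut (so a half turn about z gives the same grasp; the last joint's range is limited). The gripper opens to 85 mm and grips with 20 to 120 N. Pads are 22 mm wide; open, the fingers measure 114 mm over their backs; the gripper's body (76 mm by 85 mm) begins 54 mm behind the grasp point. The pads swing forward as they close: fully open they stand 13 mm farther back than shut.
Start: joints at [-1.22, 0.353, 1.633, -0, 1.155, -0.002], TCP at [215.953, -586.509, 231.281] pointing down, gripper open.
Joint ranges: [-2.63, 2.63], [-0.92, 2.1], [0.06, 2.66], [-1.3, 4.44], [0, 2.69], [-3.02, 3.02]. Speed limits (rad/s): [2.22, 2.22, 2.79, 3.14, 3.14, 3.14].

## Interface

Orientations are given as [roll, pitch, yaw] about the fixed x, y, z axes, in that order (R = Rz(yaw) Ry(pitch) Rx(roll)).
In Python, from rig import r gives the robot as it stands.
- The arm moves only by the tool jog_arm, never from a script. Its argument "series" is a list that holds one entry, the list of rows, each a list of 7 numbers: the shift along the tool's x, y, z in cm, then the turn, a rotation vector about the tool's x, y, z in degrees, then the finger opening in cm, from 0 to 8.54. A call has 1 to 5 rows; each row is the pose to reach, as a shift and turn from the pose commanded when the call began, along the tool's axes at that moment; what a row does not reach only later rows make up. A row lasts 1/8 s, in which the tool goes at most 62.5 mm and 10.7 degrees, less where a joint would pass 70% of its speed; a pose out of reach is approached as far as the arm can. A call with a gripper value outside its range is refused whole. The fingers move at their own pace and stop on an object; "newtons" is the grip in N (left out, the last holds). Time passes only in rows, so rows that repeat a pose let the fingers close. It gives the time, the measured TCP pose, the force and the opening at its end, in the units of the state.
- r.sense(): the state, without advancing time (a new reading comes with each control period).
- r.grab_frame(name): name is "scene" or "top"; returns the picture (384x512x3 uint8, red, green, blue); there is no depth.
- r.calibration(name): a dict with "mtx" (3x3 intrinsics, pixels), "origin" and "attitude" of the camera in the world. Camera axes: x right, y down, z forward; pixel columns grow to the right and rows downward; lengths in mm; the calibration is good to about 2 mm. A picture is of the moment at which its call begins. calibration takes no time and is no camera call.
- r.sign_off(): hands the job in, once; it reports no verdict.
The state is a dict: "clock": time; "qpos": joint angles; "qvel": joint speeds; "joint_efforts": joint torques, N m; "eef_pos": TCP position; "tcp_rot": TCP orientation; "contact_force": force on the tool from outside, world axes, zero at the start; "wrist_torque": the same for the moment, N m; "opening": opening from 0.0 (shut) to 1.0 (fully open).
Only numpy, scipy, OpenCV 4.12 (cv2) and the standard library are available. Lean on these libraries where they do the work, as an engineer would, in place of code of your own. Each camera call takes 0.05 s, during which the arm holds its last target.

## Working session

There is one attempt and no reset: what is moved stays moved. The work goes in short steps, Python scripts to look and compute and a tool call to move; the robot and the scene stay as the last step left them, time stands still between calls to the robot, and variables do not carry over. Pictures are saved under pics/ and viewed, and the job is handed in when it is done.

Besides the shell and the picture viewer there is one more tool, called by a JSON object that holds its "api" and its "payload". jog_arm: Moves the arm, as the interface text tells. Its arguments: {"type":"object","properties":{"series":{"type":"array","items":{"type":"array","items":{"type":"array","items":{"type":"number"}}}},"newtons":{"type":"number"}},"required":["series"]}

```bash
ls; mkdir -p pics
python3 - <<'E'
from rig import r
import cv2
print(r.sense()); print(r.grasp_offset)
for n in("scene","top"):
    im=r.grab_frame(n); cv2.imwrite(f"pics/{n}0.png",im[:,:,::-1]); print(r.calibration(n))
E
```

```text
pics
{'clock': 0.0, 'qpos': array([-1.22035002e+00,  3.53655257e-01,  1.63412504e+00,  5.51842350e-06,
        1.15520263e+00, -2.39098910e-03]), 'qvel': array([ 5.56585943e-04, -9.80161245e-04, -1.68209534e-03, -6.47260493e-05,
        4.05660593e-04, -2.37102004e-04]), 'joint_efforts': array([-6.74150033e-04, -6.05266142e+01, -3.42068052e+01, -2.12743163e-05,
        9.38176032e-03,  8.10760184e-05]), 'eef_pos': array([ 215.82088873, -586.05155144,  230.56113238]), 'tcp_rot': array([-3.14020239e+00, -8.36970291e-06,  3.52835061e-01]), 'contact_force': array([ 0.50556931,  0.59050176, -0.52885857]), 'wrist_torque': array([-0.01378913,  0.07461488,  0.01609174]), 'opening': 1.0007912734924456}
18.700000000000003
{'mtx': array([[393.64872596,   0.        , 249.13487646],
       [  0.        , 393.64872596, 193.49608231],
       [  0.        ,   0.        ,   1.        ]]), 'origin': array([1135.61647862,  -78.67592397,  833.6569949 ]), 'attitude': array([-2.5103862 , -0.01113992,  1.52354613])}
{'mtx': array([[464.70794059,   0.        , 263.93900145],
       [  0.        , 464.70794059, 186.82107866],
       [  0.        ,   0.        ,   1.        ]]), 'origin': array([ 507.37509075,  -50.15641106, 1041.32070331]), 'attitude': array([-3.05618028,  0.01198151, -1.59013208])}
```

View pics/scene0.png

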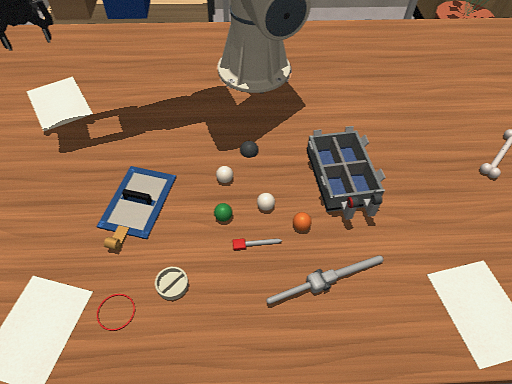

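View pics/top0.png

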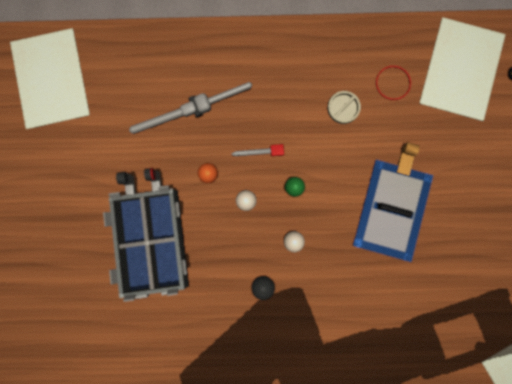

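```bash
cat > h.py <<'E'
import numpy as np, cv2
from scipy.spatial.transform import Rotation as R
from rig import r
C={n:r.calibration(n) for n in("scene","top")}
def Rc(n): return R.from_euler('xyz',C[n]["attitude"]).as_matrix()
def ray(n,uv):
    d=Rc(n)@np.linalg.inv(C[n]["mtx"])@np.array([uv[0],uv[1],1.0]); return np.array(C[n]["origin"]),d
def onz(n,uv,z):
    o,d=ray(n,uv); return o+d*(z-o[2])/d[2]
def proj(n,P):
    p=C[n]["mtx"]@(Rc(n).T@(np.array(P,float)-C[n]["origin"])); return p[:2]/p[2]
def tri(a,b): # two rays: (n,uv)
    A=[];B=[]
    for n,uv in(a,b):
        o,d=ray(n,uv); d=d/np.linalg.norm(d); M=np.eye(3)-np.outer(d,d); A.append(M);B.append(M@o)
    return np.linalg.lstsq(np.vstack(A),np.hstack(B),rcond=None)[0]
def crop(im,x0,y0,x1,y1,s,name,marks=()):
    c=cv2.resize(im[y0:y1,x0:x1,::-1],None,fx=s,fy=s,interpolation=cv2.INTER_CUBIC)
    for m in marks: cv2.circle(c,(int((m[0]-x0+.5)*s),int((m[1]-y0+.5)*s)),3,(0,255,255),1)
    cv2.imwrite(f"pics/{name}.png",c)
def blobs(mask,amin=20):
    n,l,s,c=cv2.connectedComponentsWithStats(mask.astype(np.uint8))
    return [(c[i],s[i],l==i) for i in range(1,n) if s[i][4]>=amin]
def hsv(im): return cv2.cvtColor(im,cv2.COLOR_RGB2HSV).astype(int)
E
python3 - <<'E'
from h import *
np.set_printoptions(precision=1,suppress=True)
T=cv2.imread('pics/top0.png')[:,:,::-1]; S=cv2.imread('pics/scene0.png')[:,:,::-1]
crop(T,90,150,200,310,3.5,"caseT"); crop(S,295,120,395,225,5,"caseS")
crop(T,225,130,325,310,3.3,"ballsT"); crop(T,345,135,445,270,4,"covT");crop(S,200,130,320,260,4.5,"ballsS")
for n,im in(("top",T),("scene",S)):
    h=hsv(im); m=(h[:,:,1]<60)&(h[:,:,2]>120)
    for c,s,_ in blobs(m,60):
        if s[4]<700: print(n,c,s,onz(n,c,19))
E
```

```text
top [217.3  96.2] [196  83  55  27 344] [801.7  61.2  19. ]
top [342.6 107.8] [329  95  28  27 578] [ 768.8 -218.9   19. ]
top [165.  116.5] [130 102  65  30 420] [757.9 179.2  19. ]
top [251.6 151.9] [233 149  37   7 144] [673.7 -13.6  19. ]
top [155.4 186.1] [152 181   9  12  78] [601.6 200.7  19. ]
top [129.4 189.7] [126 185   8  11  75] [594.7 258.4  19. ]
top [245.7 200. ] [237 192  18  17 236] [566.8   1.1  19. ]
top [149.2 245. ] [121 199  56  90 277] [472.4 214.4  19. ]
top [293.8 241.4] [285 233  18  18 246] [ 474.2 -102.6   19. ]
top [499.9 368.7] [483 354  29  30 653] [ 197.4 -533.2   19. ]
scene [218.4  15.4] [213   9  11  13 126] [-306.3 -119.1   19. ]
scene [231.1  74.9] [218  47  31  42 326] [ 56.9 -78.   19. ]
scene [286.2  69. ] [281  59  10  18  84] [ 31.8 106.6  19. ]
scene [498.1 156.5] [481 129  31  47 385] [441.1 656.   19. ]
scene [224. 173.] [216 166  17  15 188] [ 471.1 -105.2   19. ]
scene [265.5 200.4] [258 193  17  17 211] [564.4  -1.2  19. ]
scene [262.6 241.3] [245 239  37   6 130] [681.8 -16.5  19. ]
scene [349.8 268.2] [322 256  61  26 451] [758.8 175.8  19. ]
scene [171.4 282.4] [155 267  33  30 614] [ 776.1 -223.5   19. ]
scene [300.1 286.9] [267 272  58  31 440] [798.4  57.9  19. ]
```

View pics/ballsT.png

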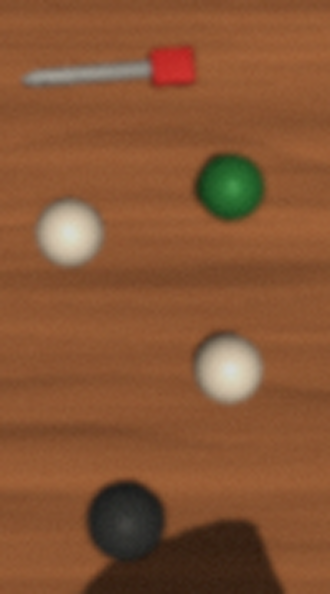

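View pics/caseT.png

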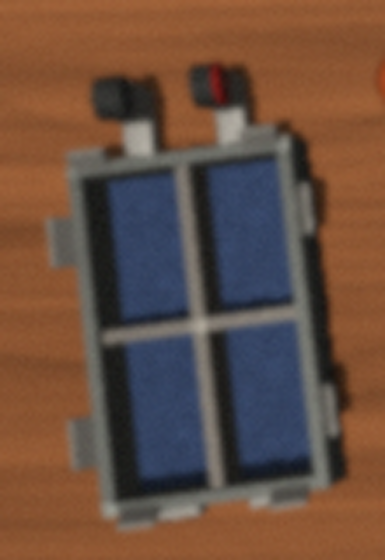

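View pics/caseS.png

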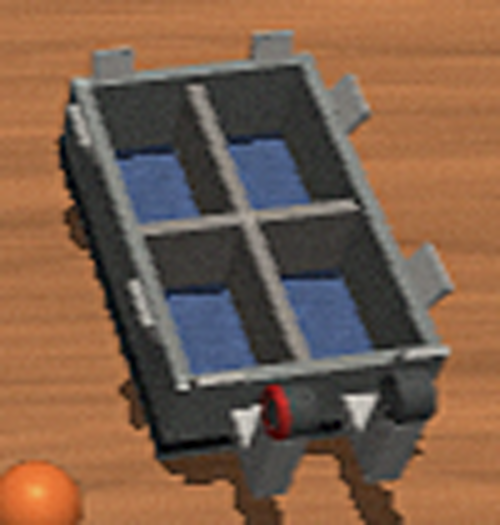

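View pics/covT.png

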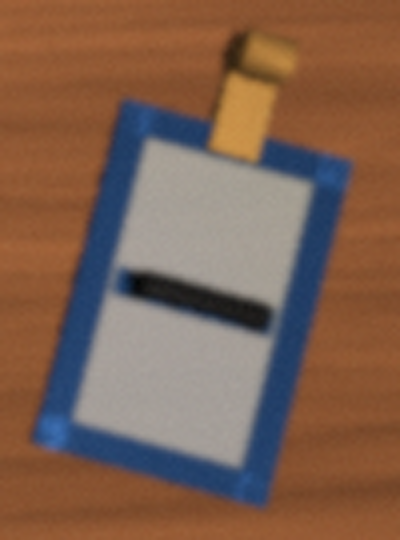

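Run:
```python
from h import *
np.set_printoptions(precision=1,suppress=True)
t=lambda p:(90+p[0]/3.5-.5,150+p[1]/3.5-.5); s=lambda p:(295+p[0]/5-.5,120+p[1]/5-.5)
print("cross",tri(("top",t((198,326))),("scene",s((248,216)))))
# corner order: +x+y, +x-y, -x-y, -x+y
ct=[(76,160),(291,137),(327,484),(107,514)]; cs=[(446,350),(182,387),(75,83),(308,60)]
for n,f,c in(("top",t,ct),("scene",s,cs)):
    P=np.array([onz(n,f(p),62) for p in c]); print(n,P.tolist() if 0 else P, P.mean(0))
    d=(P[0]+P[1]-P[2]-P[3])/2; e=(P[0]+P[3]-P[1]-P[2])/2
    print(np.hypot(*d[:2]),np.degrees(np.arctan2(d[1],d[0])),np.hypot(*e[:2]),np.degrees(np.arctan2(-e[0],e[1])))
for a,b in zip(ct,cs): print(tri(("top",t(a)),("scene",s(b))))
# balls
print(tri(("top",(245.7,200)),("scene",(265.5,200.8))),tri(("top",(293.8,241.4)),("scene",(224,173.5))))
```

```text
cross [478.5 210.   56. ]
top [[580.2 284.1  62. ]
 [591.5 153.5  62. ]
 [384.  132.6  62. ]
 [368.8 263.7  62. ]] [481.1 208.5  62. ]
210.43261809891882 5.629723938776944 131.53236014214175 5.798018809186188
scene [[573.3 287.7  62. ]
 [590.5 153.8  62. ]
 [385.5 130.1  62. ]
 [372.7 261.1  62. ]] [480.5 208.2  62. ]
204.36459626030882 7.069320380076565 133.32585136136316 6.453768752851791
[579.7 282.3  70.6]
[591.4 153.3  63.3]
[383.7 131.7  60.3]
[368.1 264.2  57.5]
[566.7  -0.1  20.4] [ 474.2 -103.8   20.6]
```

Run:
```python
from h import *
np.set_printoptions(precision=1,suppress=True)
t=lambda p:(90+p[0]/3.5-.5,150+p[1]/3.5-.5); s=lambda p:(295+p[0]/5-.5,120+p[1]/5-.5)
for n,f,q in(("top",t,[(182,168),(217,487),(103,338),(297,313)]),("scene",s,[(302,362),(195,88),(355,205),(147,231)])):
    P=[onz(n,f(p),56)for p in q]; a=P[0]-P[1]; b=P[2]-P[3]
    print(n,np.degrees(np.arctan2(a[1],a[0])),np.degrees(np.arctan2(-b[0],b[1])),np.hypot(*a[:2]),np.hypot(*b[:2]),(P[0]+P[1])/2,(P[2]+P[3])/2)
# balls via circle fits
T=cv2.imread('pics/top0.png')[:,:,::-1]; S=cv2.imread('pics/scene0.png')[:,:,::-1]
for n,im,w in(("top",T,[(246,200),(294,241)]),("scene",S,[(266,201),(224,174)])):
    h=hsv(im); m=((h[:,:,1]<110)&(h[:,:,2]>60))
    for c,st,l in blobs(m,60):
        if min(np.hypot(*(c-np.array(x))) for x in w)<4:
            k=max(cv2.findContours(l.astype(np.uint8),0,2)[0],key=len); print(n,c,st[2:],cv2.minEnclosingCircle(k),onz(n,c,19))
```

```text
top 6.4356355937495 6.2082457841190095 192.95589818621812 118.11691448756217 [478.6 210.5  56. ] [478.9 210.1  56. ]
scene 6.1913769995088295 6.901221050190969 188.741928744937 112.80960574989439 [479.7 207.3  56. ] [480.  210.4  56. ]
top [245.7 200.1] [ 21  21 337] ((245.73040771484375, 200.16819763183594), 10.316728591918945) [566.6   1.1  19. ]
top [293.8 241.3] [ 21  22 352] ((293.68084716796875, 241.36170959472656), 10.702985763549805) [ 474.4 -102.5   19. ]
scene [224.1 174. ] [ 17  17 239] ((224.0, 174.0), 8.602425575256348) [ 474.5 -105.    19. ]
scene [265.5 201.2] [ 18  18 263] ((265.4891357421875, 201.42935180664062), 9.250229835510254) [566.9  -1.3  19. ]
```

```bash
cat > go.py <<'E'
import sys
from h import *
# python3 go.py x y z yaw : shift (tool cm) + rotvec(deg) from measured pose
def go(x,y,z,yaw):
    s=r.sense(); p=s["eef_pos"]; M=R.from_euler('xyz',s["tcp_rot"])
    G=R.from_euler('xyz',[np.pi,0,yaw])
    d=M.as_matrix().T@(np.array([x,y,z])-p)/10; w=np.degrees((M.inv()*G).as_rotvec())
    print("t",round(s["clock"],2),"pos",p.round(1),"rot",s["tcp_rot"].round(3),"j",s["qpos"].round(2),"F",s["contact_force"].round(1),"op",round(s["opening"]*85,1))
    print("shift cm",d.round(2),"rot deg",w.round(2),"rows>=",round(max(np.linalg.norm(d)/6.25,np.linalg.norm(w)/10.7),1))
if __name__=="__main__": go(*map(float,sys.argv[1:]))
E
python3 go.py 474.4 -103.7 230 1.681
```

```text
t 0.1 pos [ 215.8 -586.1  230.6] rot [-3.14   0.     0.353] j [-1.22  0.35  1.63 -0.    1.16 -0.  ] F [-0.2 -0.3 -0.2] op 84.9
shift cm [ 40.94 -36.33   0.11] rot deg [-6.00e-02 -5.00e-02 -7.61e+01] rows>= 8.8
```

{"api": "jog_arm", "payload": {"series": [[[4,-3.6,0,0,0,-8,8.5],[8.2,-7.2,0,0,0,-16,8.5],[12.4,-10.9,0,0,0,-24,8.5],[16.5,-14.6,0,0,0,-32,8.5],[20.5,-18.2,0,0,0,-40,8.5]]], "newtons": 30}}

```text
clock: 0.72
eef_pos: [345.9, -343.1, 231.1]
tcp_rot: [-3.141, -0.0, 1.055]
contact_force: [0.8, -0.8, 0.1]
opening: 1.0
```

```bash
python3 go.py 474.4 -103.7 130 1.681
```

```text
t 0.72 pos [ 345.9 -343.1  231.1] rot [-3.141 -0.     1.055] j [-0.78  0.14  1.92  0.    1.08 -0.27] F [ 0.8 -0.8  0.1] op 85.0
shift cm [27.16 -0.62 10.12] rot deg [-1.000e-02 -2.000e-02 -3.585e+01] rows>= 4.6
```

{"api": "jog_arm", "payload": {"series": [[[5.4,-0.1,2,0,0,-7,8.5],[10.8,-0.3,4,0,0,-14,8.5],[16.2,-0.4,6,0,0,-21,8.5],[21.8,-0.5,8,0,0,-28,8.5],[27.1,-0.6,10,0,0,-35.7,8.5]]]}}

```text
clock: 1.35
eef_pos: [475.5, -105.0, 130.7]
tcp_rot: [3.141, 0.0, 1.678]
contact_force: [0.9, -1.1, 0.5]
opening: 0.995
```

```bash
python3 go.py 474.4 -103.7 40 1.681
```

```text
t 1.35 pos [ 475.5 -105.   130.7] rot [3.141 0.    1.678] j [-0.22  0.27  2.01 -0.    0.86 -0.33] F [ 0.9 -1.1  0.5] op 84.6
shift cm [ 0.14 -0.1   9.07] rot deg [ 0.01  0.01 -0.15] rows>= 1.5
```

{"api": "jog_arm", "payload": {"series": [[[0.1,-0.1,4,0,0,0,8.5],[0.1,-0.1,8,0,0,0,8.5],[0.1,-0.1,9,0,0,0,8.5],[0.1,-0.1,9,0,0,0,8.5]]]}}

```text
clock: 1.85
eef_pos: [473.5, -105.9, 41.2]
tcp_rot: [-3.14, -0.0, 1.674]
contact_force: [-0.3, -0.2, 0.0]
opening: 0.997
```

```bash
python3 go.py 474.4 -103.7 1.5 1.681
python3 - <<'E'
from h import *
crop(r.grab_frame("scene"),170,110,290,230,5,"g1")
crop(r.grab_frame("top"),230,180,350,300,5,"g1t")
E
```

```text
t 1.85 pos [ 473.5 -105.9   41.2] rot [-3.14  -0.     1.674] j [-0.22  0.42  2.07 -0.    0.65 -0.33] F [-0.3 -0.2  0. ] op 84.8
shift cm [0.21 0.11 3.97] rot deg [-0.06 -0.02 -0.42] rows>= 0.6
```

View pics/g1.png

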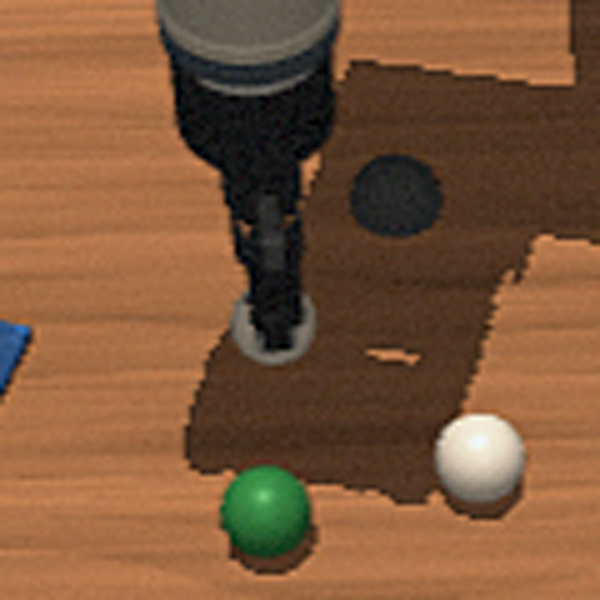

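{"api": "jog_arm", "payload": {"series": [[[0.2,0.1,2,0,0,-0.4,8.5],[0.2,0.1,3.9,0,0,-0.4,8.5],[0.2,0.1,3.9,0,0,-0.4,8.5],[0.2,0.1,3.9,0,0,-0.4,5],[0.2,0.1,3.9,0,0,-0.4,4]]], "newtons": 30}}

```text
clock: 2.58
eef_pos: [475.3, -104.0, 3.4]
tcp_rot: [3.14, 0.001, 1.681]
contact_force: [0.9, -0.6, 0.6]
opening: 0.596
```

{"api": "jog_arm", "payload": {"series": [[[0,0,0,0,0,0,4],[0,0,0,0,0,0,4],[0,0,0,0,0,0,4]]]}}

```text
clock: 2.95
eef_pos: [475.2, -103.9, 3.4]
tcp_rot: [3.14, 0.001, 1.681]
contact_force: [-1.8, -0.4, 9.0]
opening: 0.517
```

{"api": "jog_arm", "payload": {"series": [[[0,0,-0.5,0,0,0,4],[0,0,-1,0,0,0,4],[0,0,-1,0,0,0,4]]]}}

```text
clock: 3.32
eef_pos: [474.8, -103.8, 12.8]
tcp_rot: [3.141, 0.0, 1.681]
contact_force: [0.8, 0.9, -1.2]
opening: 0.517
```

```bash
python3 go.py 474.4 -103.7 1.5 1.681
python3 - <<'E'
from h import *
crop(r.grab_frame("scene"),170,110,290,230,5,"g2")
E
```

```text
t 3.33 pos [ 474.8 -103.8   12.8] rot [3.141 0.    1.681] j [-0.22  0.48  2.08 -0.    0.59 -0.33] F [ 0.8  0.9 -1.2] op 44.0
shift cm [ 0.01 -0.04  1.13] rot deg [0.04 0.02 0.  ] rows>= 0.2
```

View pics/g2.png

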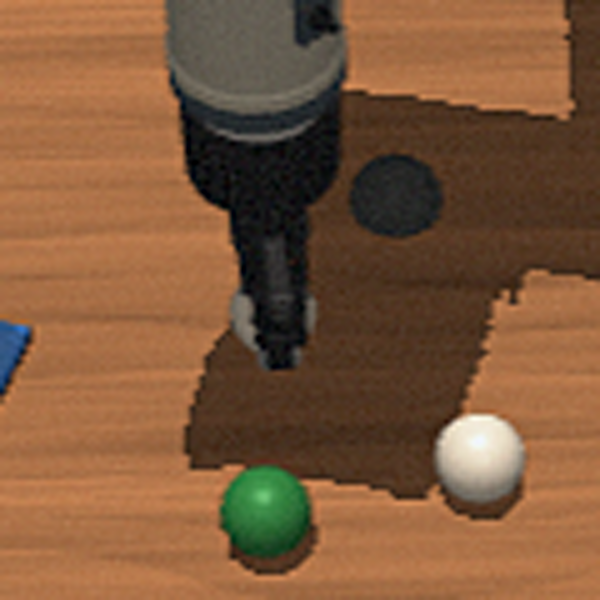

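{"api": "jog_arm", "payload": {"series": [[[0,0,-4,0,0,0,4],[0,0,-8,0,0,0,4],[0,0,-12,0,0,0,4],[0,0,-13,0,0,0,4]]]}}

```text
clock: 3.88
eef_pos: [475.8, -104.0, 144.4]
tcp_rot: [3.138, 0.001, 1.681]
contact_force: [0.2, -0.0, -1.4]
opening: 0.513
```

```bash
python3 go.py 432.3 171.9 140 1.681
```

```text
t 3.88 pos [ 475.8 -104.   144.4] rot [3.138e+00 1.000e-03 1.681e+00] j [-0.22  0.25  2.01  0.    0.88 -0.33] F [ 0.2 -0.  -1.4] op 43.6
shift cm [27.9  -1.29  0.4 ] rot deg [ 0.21  0.07 -0.  ] rows>= 4.5
```

{"api": "jog_arm", "payload": {"series": [[[5,-0.2,0,0,0,0,4],[10.5,-0.5,0,0,0,0,4],[16.3,-0.8,0,0,0,0,4],[22,-1,0,0,0,0,4],[27.8,-1.3,0,0,0,0,4]]]}}

```text
clock: 4.5
eef_pos: [430.0, 172.7, 141.3]
tcp_rot: [-3.14, 0.0, 1.681]
contact_force: [1.6, 0.5, -1.1]
opening: 0.516
```

{"api": "jog_arm", "payload": {"series": [[[0,0,0,0,0,0,4],[0,0,0,0,0,0,4]]]}}

```text
clock: 4.75
eef_pos: [430.3, 170.9, 141.3]
tcp_rot: [-3.14, 0.001, 1.682]
contact_force: [-0.9, -0.3, 0.2]
opening: 0.517
```

```bash
python3 go.py 432.3 171.9 85 1.681
python3 - <<'E'
from h import *
crop(r.grab_frame("scene"),270,60,400,220,3.7,"p1")
E
```

```text
t 4.75 pos [430.3 170.9 141.3] rot [-3.140e+00  1.000e-03  1.682e+00] j [ 0.37  0.22  2.05 -0.    0.87  0.26] F [-0.9 -0.3  0.2] op 43.9
shift cm [0.09 0.22 5.63] rot deg [-0.1   0.04  0.08] rows>= 0.9
```

View pics/p1.png

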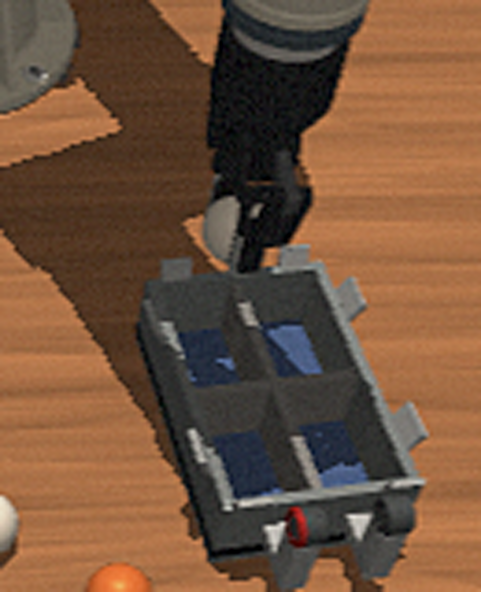

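{"api": "jog_arm", "payload": {"series": [[[0.1,0.2,2.8,0,0,0,4],[0.1,0.2,5.6,0,0,0,4],[0.1,0.2,5.6,0,0,0,4]]]}}

```text
clock: 5.18
eef_pos: [431.6, 170.4, 84.6]
tcp_rot: [-3.137, 0.001, 1.679]
contact_force: [0.1, 0.1, -0.7]
opening: 0.519
```

```bash
python3 go.py 432.3 171.9 20 1.681
python3 - <<'E'
from h import *
crop(r.grab_frame("scene"),290,80,400,220,4.2,"p2")
crop(r.grab_frame("top"),90,150,220,310,3.7,"p2t")
E
```

```text
t 5.17 pos [431.6 170.4  84.6] rot [-3.137e+00  1.000e-03  1.679e+00] j [ 0.37  0.32  2.09 -0.    0.74  0.27] F [ 0.1  0.1 -0.7] op 44.1
shift cm [0.15 0.11 6.46] rot deg [-0.25  0.07 -0.13] rows>= 1.0
```

View pics/p2.png

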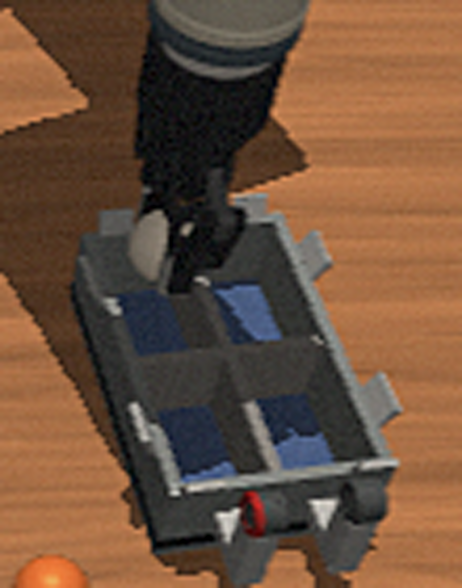

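View pics/p2t.png

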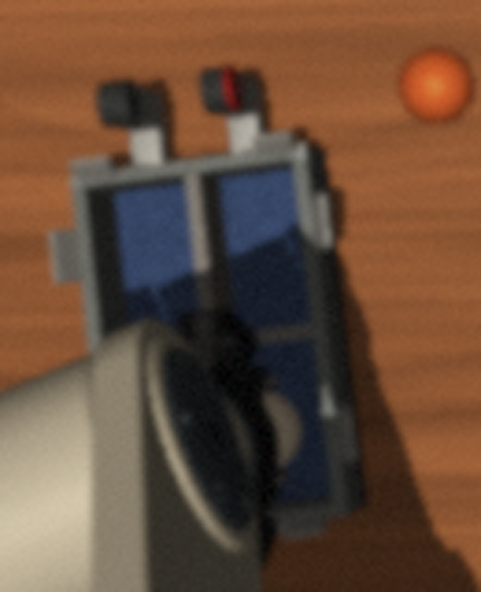

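Run:
```python
from h import *
f=lambda p:((p[0]-90+.5)*3.7,(p[1]-150+.5)*3.7)
g=lambda p:((p[0]-290+.5)*4.2,(p[1]-80+.5)*4.2)
for P in([431.6,170.4,100],[431.6,147.4,100]): print(f(proj("top",P)),g(proj("scene",P)))
```

```text
(np.float64(262.80193591202175), np.float64(433.2267993320181)) (np.float64(167.85754764698288), np.float64(246.28610748015146))
(np.float64(305.0635827213594), np.float64(432.4420975812514)) (np.float64(130.72918613050655), np.float64(247.27423814191167))
```

{"api": "jog_arm", "payload": {"series": [[[0.1,0.1,1.5,0,0,0,4],[0.1,0.1,3,0,0,0,4],[0.1,0.1,4.5,0,0,0,4],[0.1,0.1,5.8,0,0,0,4],[0.1,0.1,6.6,0,0,0,4]]]}}

```text
clock: 5.9
eef_pos: [433.4, 173.4, 19.2]
tcp_rot: [-3.14, 0.0, 1.681]
contact_force: [-0.3, -0.4, -1.3]
opening: 0.515
```

{"api": "jog_arm", "payload": {"series": [[[0,0,0,0,0,0,4],[0,0,0,0,0,0,4]]]}}

```text
clock: 6.15
eef_pos: [434.1, 173.6, 20.5]
tcp_rot: [3.141, -0.0, 1.681]
contact_force: [0.8, -0.3, -2.0]
opening: 0.515
```

{"api": "jog_arm", "payload": {"series": [[[0,0,0.2,0,0,0,4],[0,0,0.4,0,0,0,4],[0,0,0.5,0,0,0,4],[0,0,0.6,0,0,0,4],[0,0,0.6,0,0,0,4]]]}}

```text
clock: 6.78
eef_pos: [434.1, 173.6, 14.8]
tcp_rot: [3.141, -0.0, 1.681]
contact_force: [-0.3, -1.2, 7.8]
opening: 0.518
```

{"api": "jog_arm", "payload": {"series": [[[0,0,0.05,0,0,0,4],[0,0,0.1,0,0,0,4],[0,0,0.1,0,0,0,4]]]}}

```text
clock: 7.15
eef_pos: [434.6, 173.8, 14.3]
tcp_rot: [3.14, -0.0, 1.681]
contact_force: [-0.9, -0.6, 15.0]
opening: 0.521
```

{"api": "jog_arm", "payload": {"series": [[[0,0,0.05,0,0,0,4],[0,0,0.05,0,0,0,4]]]}}

```text
clock: 7.4
eef_pos: [434.6, 173.8, 14.2]
tcp_rot: [3.14, -0.0, 1.681]
contact_force: [-2.0, -2.3, 23.6]
opening: 0.518
```

{"api": "jog_arm", "payload": {"series": [[[0,0,-0.1,0,0,0,4],[0,0,-0.15,0,0,0,4]]]}}

```text
clock: 7.65
eef_pos: [434.5, 173.7, 14.7]
tcp_rot: [3.14, -0.0, 1.681]
contact_force: [1.2, -0.2, 2.1]
opening: 0.515
```

{"api": "jog_arm", "payload": {"series": [[[0,0,0,0,0,0,4.8],[0,0,0,0,0,0,5.2],[0,0,0,0,0,0,5.4],[0,0,0,0,0,0,5.4]]]}}

```text
clock: 8.15
eef_pos: [437.2, 174.8, 15.4]
tcp_rot: [3.135, -0.002, 1.681]
contact_force: [7.8, 2.1, 8.1]
opening: 0.627
```

{"api": "jog_arm", "payload": {"series": [[[0,0,-1,0,0,0,5.4],[0,0,-3,0,0,0,5.4],[0,0,-6,0,0,0,5.4],[0,0,-10,0,0,0,5.4],[0,0,-15,0,0,0,6]]]}}

```text
clock: 8.78
eef_pos: [432.1, 172.9, 164.7]
tcp_rot: [-3.138, 0.001, 1.681]
contact_force: [0.1, 0.9, 0.1]
opening: 0.701
```

```bash
python3 go.py 566.7 0 165 1.681
```

```text
t 8.78 pos [432.1 172.9 164.7] rot [-3.138e+00  1.000e-03  1.681e+00] j [0.38 0.19 2.03 0.   0.93 0.27] F [0.1 0.9 0.1] op 59.6
shift cm [-18.66  11.47  -0.05] rot deg [-0.2   0.05 -0.  ] rows>= 3.5
```

{"api": "jog_arm", "payload": {"series": [[[-4.5,2.8,0,0,0,0,8.5],[-9.5,5.8,0,0,0,0,8.5],[-14.5,8.8,2,0,0,0,8.5],[-18.6,11.4,5,0,0,0,8.5],[-18.6,11.4,8,0,0,0,8.5]]]}}

```text
clock: 9.4
eef_pos: [568.9, -1.5, 83.3]
tcp_rot: [3.141, 0.0, 1.678]
contact_force: [-0.6, 0.2, 0.3]
opening: 1.001
```

```bash
python3 go.py 566.7 -0.1 42 1.681
python3 - <<'E'
from h import *
crop(r.grab_frame("scene"),290,80,400,220,4.2,"p3")
im=r.grab_frame("top");crop(im,90,150,220,310,3.7,"p3t");crop(im,0,0,512,384,1.5,"full3")
E
```

```text
t 9.4 pos [568.9  -1.5  83.3] rot [3.141 0.    1.678] j [-0.01  0.45  1.87 -0.    0.82 -0.11] F [-0.6  0.2  0.3] op 85.0
shift cm [ 0.16 -0.2   4.13] rot deg [ 0.02  0.02 -0.18] rows>= 0.7
```

View pics/p3.png

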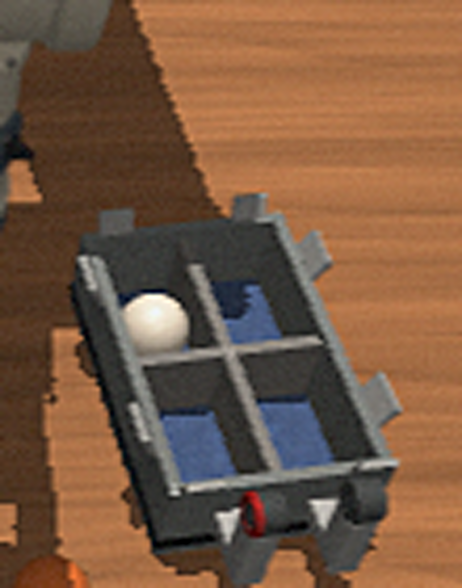

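View pics/full3.png

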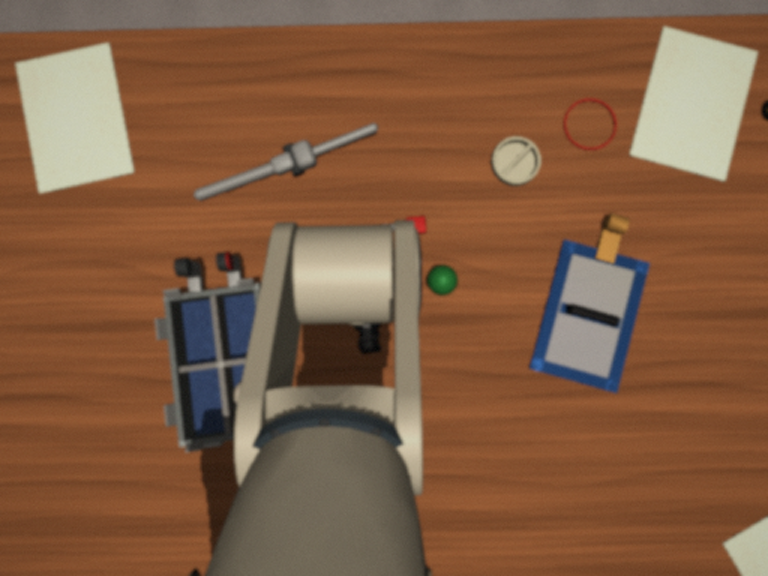

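{"api": "jog_arm", "payload": {"series": [[[0.15,-0.1,4,0,0,0,8.5],[0.15,-0.1,6,0,0,0,8.5],[0.15,-0.1,8,0,0,0,8.5],[0.15,-0.1,8,0,0,0,8.5],[0.15,-0.1,8,0,0,0,8.5]]]}}

```text
clock: 10.12
eef_pos: [566.7, 2.9, 5.5]
tcp_rot: [3.141, 0.0, 1.681]
contact_force: [0.8, -0.6, -0.2]
opening: 0.997
```

```bash
python3 go.py 566.7 -0.1 2 1.681
python3 - <<'E'
from h import *
print(onz("scene",(326.4,156.2),27))
crop(r.grab_frame("scene"),200,130,320,250,5,"g3")
E
```

```text
t 10.12 pos [566.7   2.9   5.5] rot [3.141 0.    1.681] j [ 0.    0.57  1.9   0.    0.67 -0.11] F [ 0.8 -0.6 -0.2] op 84.8
shift cm [-0.3  -0.04  0.35] rot deg [0.04 0.   0.03] rows>= 0.1
[429.06744598 175.31932681  27.        ]
```

View pics/g3.png

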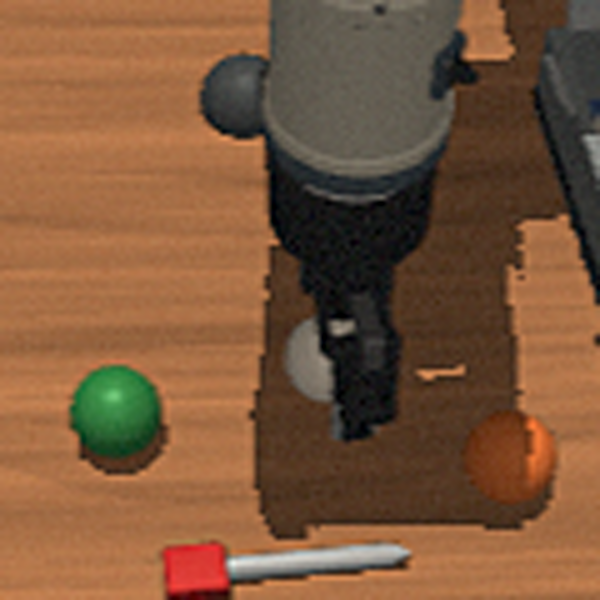

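{"api": "jog_arm", "payload": {"series": [[[-0.3,0,0.1,0,0,0,8.5],[-0.3,0,0.25,0,0,0,8.5],[-0.3,0,0.25,0,0,0,6],[-0.3,0,0.25,0,0,0,5],[-0.3,0,0.25,0,0,0,4]]]}}

```text
clock: 10.8
eef_pos: [566.8, -0.5, 2.1]
tcp_rot: [-3.142, 0.0, 1.681]
contact_force: [-1.7, -0.3, 3.2]
opening: 0.517
```

{"api": "jog_arm", "payload": {"series": [[[0,0,0,0,0,0,4],[0,0,0,0,0,0,4],[0,0,0,0,0,0,4],[0,0,0,0,0,0,4]]]}}

```text
clock: 11.3
eef_pos: [566.8, -0.5, 2.0]
tcp_rot: [3.142, 0.0, 1.681]
contact_force: [-1.0, 0.7, 5.8]
opening: 0.518
```

{"api": "jog_arm", "payload": {"series": [[[0,0,-0.5,0,0,0,4],[0,0,-1,0,0,0,4],[0,0,-1,0,0,0,4]]]}}

```text
clock: 11.68
eef_pos: [567.1, -0.4, 12.2]
tcp_rot: [3.141, 0.0, 1.681]
contact_force: [0.4, 0.9, -1.5]
opening: 0.513
```

```bash
python3 go.py 566.7 -0.1 140 1.681
python3 - <<'E'
from h import *
crop(r.grab_frame("scene"),200,130,320,250,5,"g4")
E
```

```text
t 11.68 pos [ 5.671e+02 -4.000e-01  1.220e+01] rot [3.141 0.    1.681] j [-0.    0.56  1.9   0.    0.68 -0.11] F [ 0.4  0.9 -1.5] op 43.6
shift cm [  0.04  -0.03 -12.78] rot deg [ 0.05  0.   -0.  ] rows>= 2.0
```

View pics/g4.png

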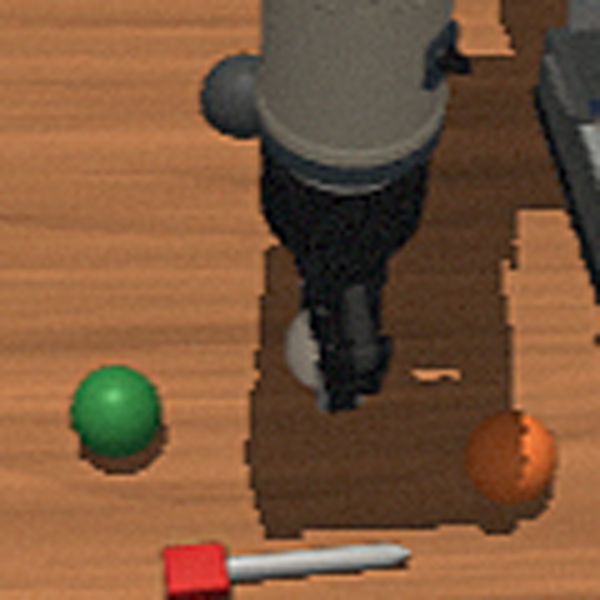

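{"api": "jog_arm", "payload": {"series": [[[0,0,-4,0,0,0,4],[0,0,-8,0,0,0,4],[0,0,-12,0,0,0,4],[0,0,-12.8,0,0,0,4]]]}}

```text
clock: 12.22
eef_pos: [568.3, -0.5, 142.3]
tcp_rot: [3.137, 0.001, 1.681]
contact_force: [-0.1, 1.3, -1.0]
opening: 0.515
```

```bash
python3 go.py 533.7 183.1 140 1.681
```

```text
t 12.22 pos [ 5.683e+02 -5.000e-01  1.423e+02] rot [3.137e+00 1.000e-03 1.681e+00] j [-0.    0.37  1.84 -0.    0.93 -0.11] F [-0.1  1.3 -1. ] op 43.8
shift cm [18.63 -1.42  0.22] rot deg [0.25 0.03 0.  ] rows>= 3.0
```

{"api": "jog_arm", "payload": {"series": [[[4.5,-0.4,0,0,0,0,4],[9.5,-0.8,0,0,0,0,4],[14.5,-1.1,0,0,0,0,4],[18.6,-1.4,0,0,0,0,4],[18.6,-1.4,0,0,0,0,4]]]}}

```text
clock: 12.85
eef_pos: [531.2, 185.0, 138.5]
tcp_rot: [-3.14, -0.0, 1.684]
contact_force: [0.1, -0.6, -1.7]
opening: 0.521
```

{"api": "jog_arm", "payload": {"series": [[[0,0,0,0,0,0,4],[0,0,0,0,0,0,4]]]}}

```text
clock: 13.1
eef_pos: [532.4, 181.8, 139.3]
tcp_rot: [-3.141, 0.0, 1.68]
contact_force: [-0.1, 0.5, -1.7]
opening: 0.513
```

```bash
python3 go.py 533.7 183.1 85 1.681;python3 - <<'E'
from h import *
crop(r.grab_frame("scene"),290,60,400,220,3.7,"p5")
crop(r.grab_frame("top"),90,150,220,310,3.7,"p5t")
E
```

```text
t 13.1 pos [532.4 181.8 139.3] rot [-3.141  0.     1.68 ] j [ 0.33  0.36  1.85 -0.    0.93  0.22] F [-0.1  0.5 -1.7] op 43.6
shift cm [0.12 0.15 5.43] rot deg [-0.04  0.02 -0.06] rows>= 0.9
```

View pics/p5.png

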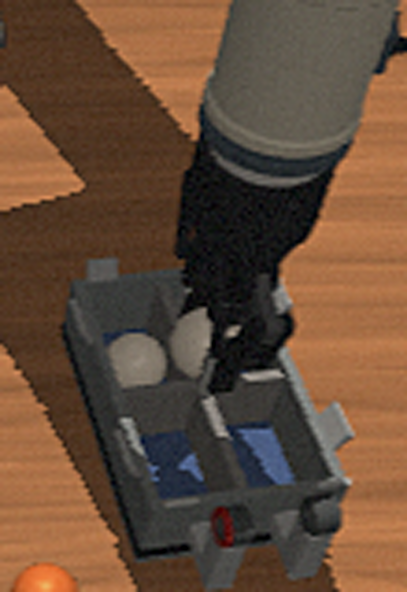

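View pics/p5t.png

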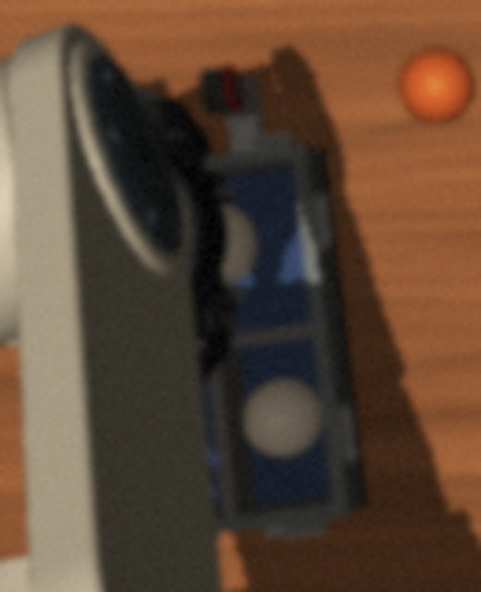

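{"api": "jog_arm", "payload": {"series": [[[0.1,0.1,2.8,0,0,0,4],[0.1,0.1,5.4,0,0,0,4],[0.1,0.1,5.4,0,0,0,4]]]}}

```text
clock: 13.58
eef_pos: [532.0, 182.9, 84.2]
tcp_rot: [-3.138, 0.001, 1.68]
contact_force: [-0.4, -0.8, -0.8]
opening: 0.515
```

```bash
python3 go.py 533.7 183.1 20 1.681;python3 - <<'E'
from h import *
crop(r.grab_frame("top"),90,150,220,310,3.7,"p6t")
im=r.grab_frame("scene");crop(im,290,80,400,220,4.2,"p6")
f=lambda p:((p[0]-90+.5)*3.7,(p[1]-150+.5)*3.7)
for P in([533.7,183.1,101],[533.7,183.1-23,101]): print(f(proj("top",P)))
E
```

```text
t 13.57 pos [532.  182.9  84.2] rot [-3.138e+00  1.000e-03  1.680e+00] j [ 0.33  0.44  1.88 -0.    0.82  0.22] F [-0.4 -0.8 -0.8] op 43.7
shift cm [0.01 0.19 6.42] rot deg [-0.21  0.05 -0.06] rows>= 1.0
(np.float64(239.1839748957945), np.float64(245.32834556570367))
(np.float64(281.08648916164856), np.float64(244.50297450561453))
```

View pics/p6t.png

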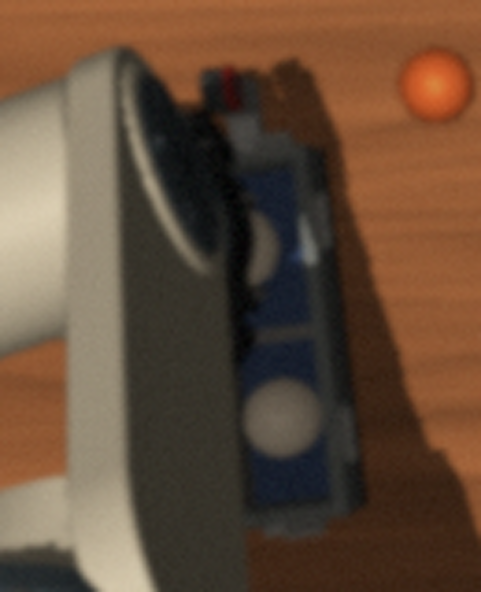

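View pics/p6.png

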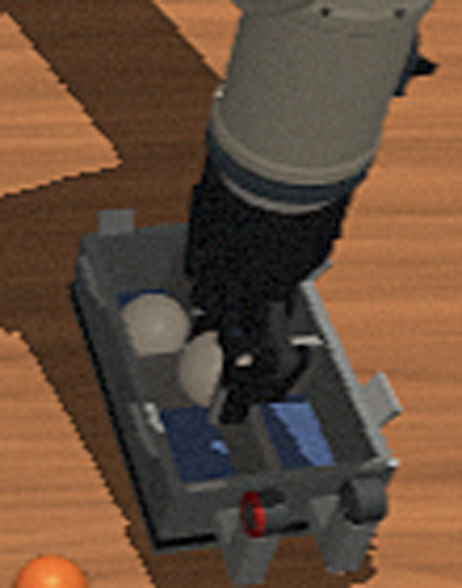

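{"api": "jog_arm", "payload": {"series": [[[0,0.1,1.5,0,0,0,4],[0,0.1,3,0,0,0,4],[0,0.1,4.5,0,0,0,4],[0,0.1,5.8,0,0,0,4],[0,0.1,6.3,0,0,0,4]]]}}

```text
clock: 14.3
eef_pos: [533.6, 183.9, 21.5]
tcp_rot: [-3.14, 0.0, 1.681]
contact_force: [-0.4, -0.1, -1.1]
opening: 0.513
```

{"api": "jog_arm", "payload": {"series": [[[0,0,0.1,0,0,0,4],[0,0,0.2,0,0,0,4],[0,0,0.2,0,0,0,4]]]}}

```text
clock: 14.68
eef_pos: [534.5, 184.2, 21.2]
tcp_rot: [3.141, -0.0, 1.681]
contact_force: [-0.5, -0.0, -0.9]
opening: 0.518
```

{"api": "jog_arm", "payload": {"series": [[[0,0,0.1,0,0,0,4],[0,0,0.2,0,0,0,4],[0,0,0.3,0,0,0,4],[0,0,0.3,0,0,0,4]]]}}

```text
clock: 15.18
eef_pos: [533.9, 184.0, 17.6]
tcp_rot: [-3.141, 0.0, 1.681]
contact_force: [-0.9, -0.1, -0.5]
opening: 0.517
```

```bash
python3 go.py 533.7 183.1 13 1.681
```

```text
t 15.18 pos [533.9 184.   17.6] rot [-3.141  0.     1.681] j [0.33 0.55 1.9  0.   0.69 0.22] F [-0.9 -0.1 -0.5] op 43.9
shift cm [-0.09 -0.03  0.46] rot deg [-0.04  0.01  0.  ] rows>= 0.1
```

{"api": "jog_arm", "payload": {"series": [[[0,0,0.1,0,0,0,4],[0,0,0.15,0,0,0,4],[0,0,0.15,0,0,0,4]]]}}

```text
clock: 15.55
eef_pos: [533.4, 184.0, 16.2]
tcp_rot: [-3.14, 0.0, 1.681]
contact_force: [-5.7, 0.2, 3.1]
opening: 0.516
```

{"api": "jog_arm", "payload": {"series": [[[0,0,-0.2,0,0,0,4],[0,-0.2,-0.2,0,0,0,4],[0,-0.4,-0.2,0,0,0,4],[0,-0.4,-0.1,0,0,0,4],[0,-0.4,0,0,0,0,4]]]}}

```text
clock: 16.18
eef_pos: [530.4, 183.7, 16.2]
tcp_rot: [3.141, -0.0, 1.681]
contact_force: [-0.2, -0.2, -1.9]
opening: 0.516
```

```bash
python3 go.py 533.7 183.1 13 1.681;python3 - <<'E'
from h import *
crop(r.grab_frame("top"),90,150,220,310,3.7,"p7t")
im=r.grab_frame("scene");crop(im,290,80,400,220,4.2,"p7")
E
```

```text
t 16.18 pos [530.4 183.7  16.2] rot [ 3.141 -0.     1.681] j [ 0.33  0.55  1.91 -0.    0.68  0.22] F [-0.2 -0.2 -1.9] op 43.9
shift cm [-0.09  0.33  0.32] rot deg [ 0.01 -0.    0.  ] rows>= 0.1
```

View pics/p7.png

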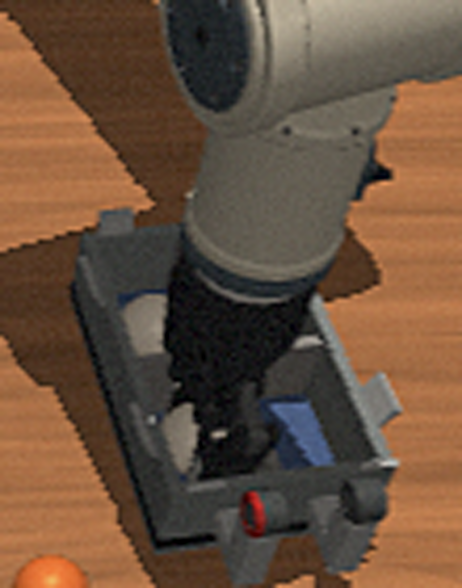

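View pics/p7t.png

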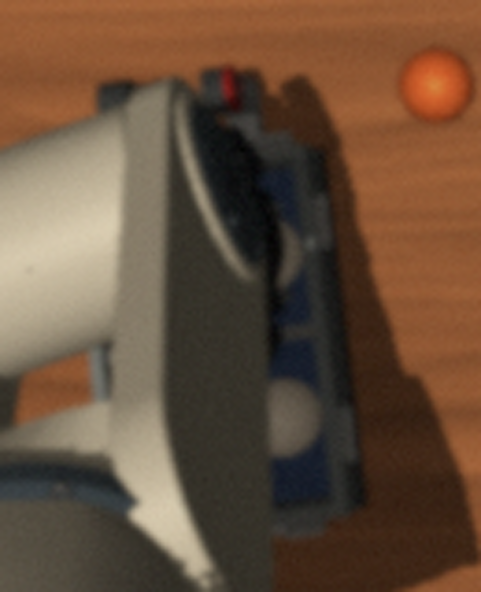

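{"api": "jog_arm", "payload": {"series": [[[0,0,0.1,0,0,0,4],[0,0,0.1,0,0,0,4]]]}}

```text
clock: 16.52
eef_pos: [530.2, 183.6, 15.2]
tcp_rot: [-3.141, 0.0, 1.681]
contact_force: [-0.9, 1.2, -1.1]
opening: 0.519
```

{"api": "jog_arm", "payload": {"series": [[[0,0,0.1,0,0,0,4],[0,0,0.1,0,0,0,4]]]}}

```text
clock: 16.77
eef_pos: [530.3, 183.7, 14.3]
tcp_rot: [3.141, -0.0, 1.681]
contact_force: [0.3, 0.3, -0.2]
opening: 0.515
```

{"api": "jog_arm", "payload": {"series": [[[0,0,0.08,0,0,0,4],[0,0,0.08,0,0,0,4]]]}}

```text
clock: 17.02
eef_pos: [530.5, 183.7, 14.0]
tcp_rot: [3.141, -0.0, 1.681]
contact_force: [-3.8, -1.4, 6.4]
opening: 0.517
```

{"api": "jog_arm", "payload": {"series": [[[0,0,-0.1,0,0,0,4],[0,-0.2,-0.1,0,0,0,4],[0,-0.3,-0.1,0,0,0,4],[0,-0.3,0,0,0,0,4]]]}}

```text
clock: 17.52
eef_pos: [527.2, 183.3, 13.6]
tcp_rot: [-3.142, 0.0, 1.681]
contact_force: [-1.1, -0.6, 6.3]
opening: 0.519
```

{"api": "jog_arm", "payload": {"series": [[[0,0,-0.03,0,0,0,4.6],[0,0,-0.03,0,0,0,4.9],[0,0,-0.03,0,0,0,5],[0,0,-0.03,0,0,0,5]]]}}

```text
clock: 18.02
eef_pos: [528.0, 183.5, 14.0]
tcp_rot: [3.14, -0.0, 1.681]
contact_force: [4.4, 0.3, 1.9]
opening: 0.584
```

{"api": "jog_arm", "payload": {"series": [[[0,0,-0.5,0,0,0,5],[0,0,-1.5,0,0,0,5],[0,0,-3,0,0,0,5],[0,0,-7,0,0,0,5],[0,0,-12,0,0,0,6]]]}}

```text
clock: 18.65
eef_pos: [526.4, 183.0, 135.1]
tcp_rot: [-3.14, 0.0, 1.681]
contact_force: [0.8, 0.8, 0.2]
opening: 0.701
```

{"api": "jog_arm", "payload": {"series": [[[-4,0,-3,0,0,0,8.5],[-9,0,-6,0,0,0,8.5],[-14,0,-8,0,0,0,8.5],[-19,0,-8,0,0,0,8.5],[-24,0,-8,0,0,0,8.5]]]}}

```text
clock: 19.27
eef_pos: [553.6, -56.8, 215.4]
tcp_rot: [3.14, 0.0, 1.681]
contact_force: [-1.0, -0.0, 0.4]
opening: 0.994
```

Run:
```python
from h import *
im=r.grab_frame("top");crop(im,90,150,220,310,3.7,"q1t");crop(im,340,130,450,270,4,"q1c")
im=r.grab_frame("scene");crop(im,290,80,400,220,4.2,"q1");crop(im,0,0,512,384,1.5,"q1f")
```

```text
(no output)
```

View pics/q1t.png

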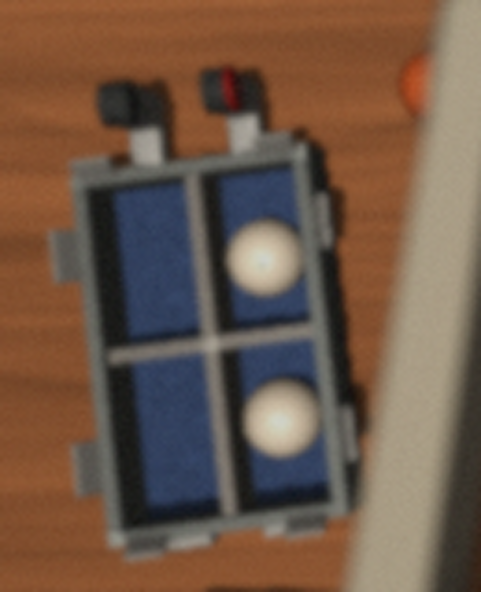

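View pics/q1.png

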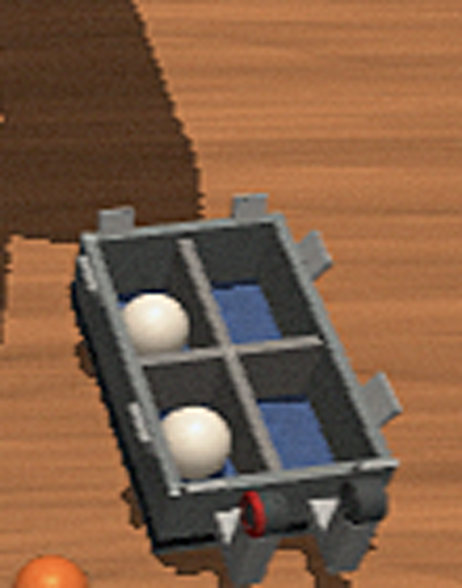

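View pics/q1c.png

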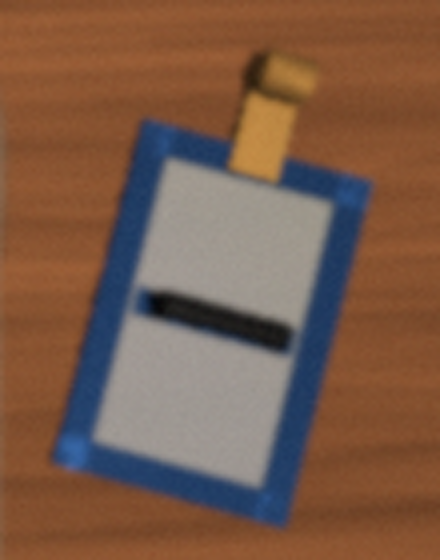

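View pics/q1f.png

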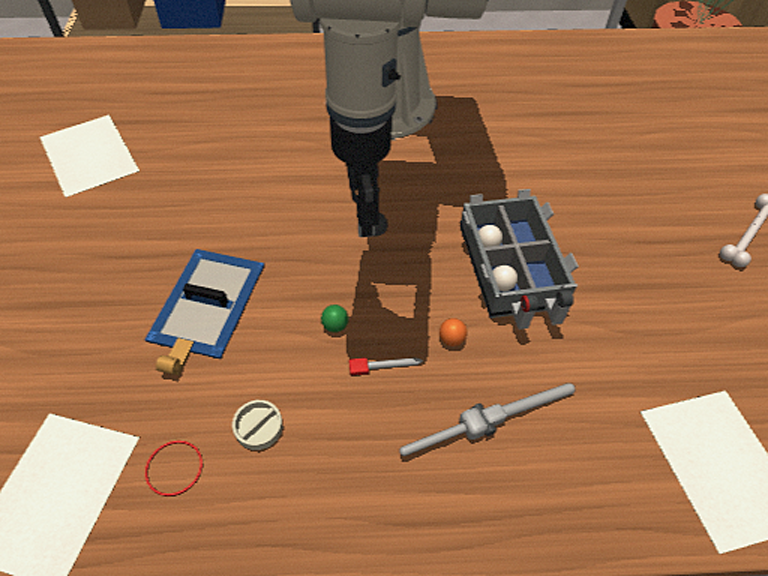

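```bash
cat > cov.py <<'E'
from h import *
def cover(T,S,x0=330):
    out=[]
    for n,im in(("top",T),("scene",S)):
        h=hsv(im); m=((h[:,:,0]>100)&(h[:,:,0]<118)&(h[:,:,1]>130)&(h[:,:,2]>50)).astype(np.uint8)
        b=max(blobs(m,200),key=lambda b:b[1][2]*b[1][3]); 
        k=max(cv2.findContours(b[2].astype(np.uint8),0,2)[0],key=cv2.contourArea); hull=cv2.convexHull(k)[:,0].astype(float)
        W=np.array([onz(n,p,6)[:2] for p in hull],np.float32)
        rc=cv2.minAreaRect(W); print(n,"rect",np.round(rc[0],1),np.round(rc[1],1),round(rc[2],2))
        M=cv2.fillConvexPoly(np.zeros(im.shape[:2],np.uint8),cv2.convexHull(k),1)
        d=(M>0)&(im.max(2)<45)
        bb=max(blobs(d,30),key=lambda b:b[1][4]); print(n,"bar blob",bb[0],bb[1],"z30:",onz(n,bb[0],30).round(1))
        ys,xs=np.nonzero(bb[2]); Q=np.array([onz(n,(x,y),30)[:2] for x,y in zip(xs,ys)],np.float32); v=cv2.minAreaRect(Q); print("   barrect",np.round(v[0],1),np.round(v[1],1),round(v[2],1)); out.append(bb[0])
        kk=(h[:,:,0]>12)&(h[:,:,0]<24)&(h[:,:,1]>140)&(h[:,:,2]>110)
        for c,s,_ in blobs(kk,40): print("   brass",c.round(1),s,onz(n,c,22).round(1))
if __name__=="__main__": cover(r.grab_frame("top"),r.grab_frame("scene"))
E
python3 cov.py
```

```text
top rect [ 538.8 -324.3] [128.2 194.6] 72.85
top bar blob [394.49404762 209.67857143] [378 204  34  13 168] z30: [ 538.7 -321.7   30. ]
   barrect [ 538.5 -321.6] [74.6 11.1] 72.8
   brass [408.3 157.7] [398 141  23  34 411] [ 652.9 -359.1   22. ]
scene rect [ 540.1 -327. ] [131.8 200.1] 73.09
scene bar blob [136.50236967 195.52132701] [122 189  30  16 211] z30: [ 544.5 -324.8   30. ]
   barrect [ 547.  -324.1] [82.8 28.7] 72.8
   brass [400.7  27.3] [383  19  40  16 160] [-200.2  558.6   22. ]
   brass [453.1  22.8] [435  19  39  13 152] [-224.5  766.4   22. ]
   brass [489.   31.7] [475  18  36  27 194] [-161.9  879.3   22. ]
   brass [499.8  24.6] [485  18  27  16 108] [-207.1  939.8   22. ]
   brass [311.3  33. ] [284  21  53  29 502] [-172.8  219.4   22. ]
   brass [364.7  26.2] [344  20  41  16 238] [-211.2  425.5   22. ]
   brass [260.5 212.2] [    0    20   512   364 44889] [601.5 -16.2  22. ]
   brass [187.9  28.3] [182  23  14  11  58] [-216.2 -230.8   22. ]
   brass [466.2  30.1] [458  23  16  14  72] [-174.9  798.    22. ]
   brass [11.6 34.7] [  0  25  27  21 128] [-193.
[... 3149 characters left out ...]
73  23  35 192] [ 778.2 -567.5   22. ]
   brass [369.6 288.2] [359 283  21  12  66] [809.  208.7  22. ]
   brass [307.2 307.7] [294 293  28  28 214] [846.4  66.9  22. ]
   brass [114.3 311.4] [ 99 296  33  33 393] [ 836.9 -337.3   22. ]
   brass [376.8 301.9] [370 296  17  11  61] [840.3 217.   22. ]
   brass [  5.  310.4] [  0 305  11  12  44] [ 824.8 -564.4   22. ]
   brass [385.1 311.7] [380 308  12  10  41] [862.  229.6  22. ]
   brass [196.8 340.5] [186 330  21  23 133] [ 903.6 -163.7   22. ]
   brass [506.1 372.2] [501 362  11  19  63] [989.7 434.1  22. ]
   brass [299.3 375.6] [293 369  14  15  62] [977.8  33.8  22. ]
   brass [ 97.3 380.5] [ 90 377  17   7  55] [ 969.  -348.7   22. ]
```

```bash
python3 go.py 539.3 -324.8 100 1.273
```

```text
t 19.48 pos [553.4 -55.9 214.5] rot [ 3.141 -0.     1.679] j [-0.1   0.26  1.8   0.    1.08 -0.21] F [-0.2 -0.9 -0.3] op 84.7
shift cm [-26.59  -4.3   11.44] rot deg [ 1.000e-02 -2.000e-02  2.325e+01] rows>= 4.7
```

{"api": "jog_arm", "payload": {"series": [[[-5,-0.8,0.5,0,0,4.5,8.5],[-10,-1.6,2,0,0,9,8.5],[-15.5,-2.5,4,0,0,13.5,8.5],[-21,-3.4,7,0,0,18.5,8.5],[-26.6,-4.3,9.5,0,0,23.2,8.5]]]}}

```text
clock: 20.1
eef_pos: [540.5, -324.0, 118.5]
tcp_rot: [-3.142, -0.0, 1.275]
contact_force: [0.4, -0.3, 0.7]
opening: 0.997
```

{"api": "jog_arm", "payload": {"series": [[[0,0,1.9,0,0,0,8.5],[0,0,4,0,0,0,8.5],[0,0,4,0,0,0,8.5],[0,0,4,0,0,0,8.5]]]}}

```text
clock: 20.6
eef_pos: [541.0, -323.0, 79.8]
tcp_rot: [3.141, -0.0, 1.278]
contact_force: [-0.3, -0.2, 0.4]
opening: 0.995
```

```bash
python3 go.py 539.3 -324.8 11 1.273;python3 - <<'E'
from h import *
im=r.grab_frame("top");crop(im,330,130,450,270,4,"c1t")
im=r.grab_frame("scene");crop(im,80,110,220,260,4,"c1")
E
```

```text
t 20.6 pos [ 541.  -323.    79.8] rot [ 3.141 -0.     1.278] j [-0.54  0.53  1.73  0.    0.88 -0.25] F [-0.3 -0.2  0.4] op 84.5
shift cm [-0.22 -0.11  6.88] rot deg [ 0.04 -0.    0.27] rows>= 1.1
```

View pics/c1.png

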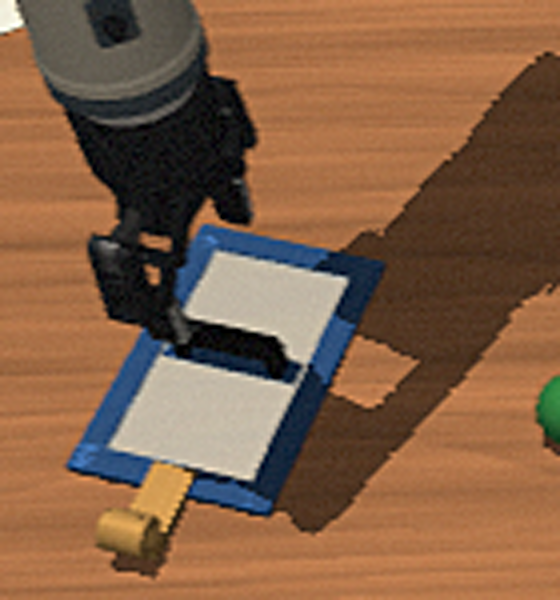

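View pics/c1t.png

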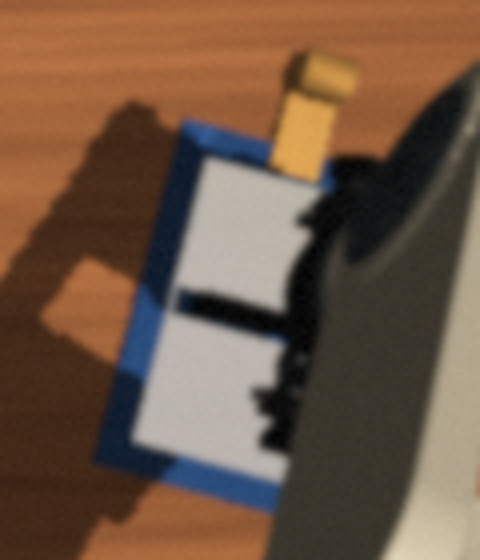

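{"api": "jog_arm", "payload": {"series": [[[-0.2,-0.1,2.5,0,0,0.3,8.5],[-0.2,-0.1,5,0,0,0.3,8.5],[-0.2,-0.1,6.7,0,0,0.3,8.5],[-0.2,-0.1,6.8,0,0,0.3,8.5],[-0.2,-0.1,6.8,0,0,0.3,8.5]]]}}

```text
clock: 21.32
eef_pos: [539.2, -325.9, 11.7]
tcp_rot: [3.141, 0.0, 1.271]
contact_force: [0.5, 0.3, -0.2]
opening: 0.994
```

```bash
python3 go.py 539.3 -324.8 11 1.273;python3 - <<'E'
from h import *
im=r.grab_frame("scene");crop(im,80,110,220,260,4,"c2")
E
```

```text
t 21.32 pos [ 539.2 -325.9   11.7] rot [3.141 0.    1.271] j [-0.55  0.63  1.76  0.    0.76 -0.25] F [ 0.5  0.3 -0.2] op 84.5
shift cm [ 0.11 -0.03  0.07] rot deg [ 0.06  0.01 -0.12] rows>= 0.0
```

View pics/c2.png

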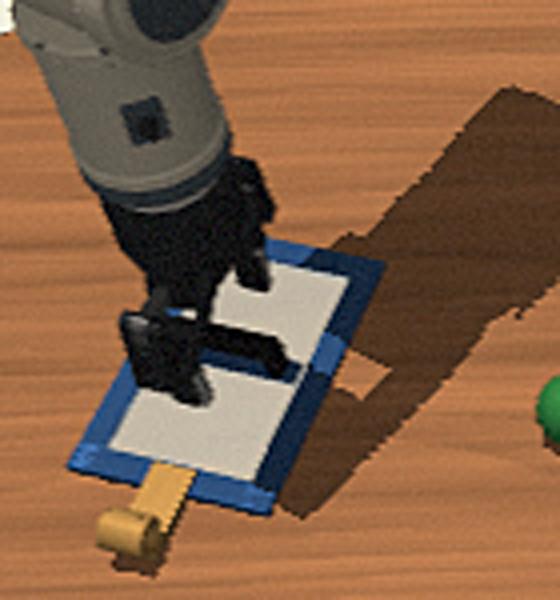

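{"api": "jog_arm", "payload": {"series": [[[0,0,0,0,0,0,5],[0,0,0,0,0,0,3],[0,0,0,0,0,0,1],[0,0,0,0,0,0,1],[0,0,0,0,0,0,1]]], "newtons": 60}}

```text
clock: 22.0
eef_pos: [538.9, -325.8, 11.2]
tcp_rot: [3.141, 0.0, 1.271]
contact_force: [-0.6, 1.2, 3.8]
opening: 0.147
```

{"api": "jog_arm", "payload": {"series": [[[0,0,0,0,0,0,1],[0,0,0,0,0,0,1],[0,0,0,0,0,0,1]]]}}

```text
clock: 22.38
eef_pos: [538.8, -325.8, 11.2]
tcp_rot: [3.141, 0.0, 1.271]
contact_force: [-1.3, -0.8, 5.1]
opening: 0.148
```

{"api": "jog_arm", "payload": {"series": [[[0,0,-0.5,0,0,0,1],[0,0,-1.5,0,0,0,1],[0,0,-3,0,0,0,1],[0,0,-3,0,0,0,1]]]}}

```text
clock: 22.88
eef_pos: [539.7, -326.4, 42.7]
tcp_rot: [3.139, 0.001, 1.271]
contact_force: [-0.0, -1.2, -2.7]
opening: 0.154
```

{"api": "jog_arm", "payload": {"series": [[[0,0,-3,0,0,0,1],[0,0,-7,0,0,0,1],[0,0,-11,0,0,0,1],[0,0,-15,0,0,0,1],[0,0,-15,0,0,0,1]]]}}

```text
clock: 23.5
eef_pos: [540.4, -326.8, 194.4]
tcp_rot: [3.136, 0.002, 1.271]
contact_force: [-0.0, -0.3, -1.8]
opening: 0.151
```

```bash
python3 go.py 480 209 190 1.681;python3 - <<'E'
from h import *
im=r.grab_frame("scene");crop(im,60,60,220,260,3,"c3")
E
```

```text
t 23.5 pos [ 540.4 -326.8  194.4] rot [3.136e+00 2.000e-03 1.271e+00] j [-0.55  0.4   1.66 -0.    1.08 -0.25] F [-0.  -0.3 -1.8] op 12.9
shift cm [ 49.4  -21.6    0.23] rot deg [  0.32   0.16 -23.5 ] rows>= 8.6
```

View pics/c3.png

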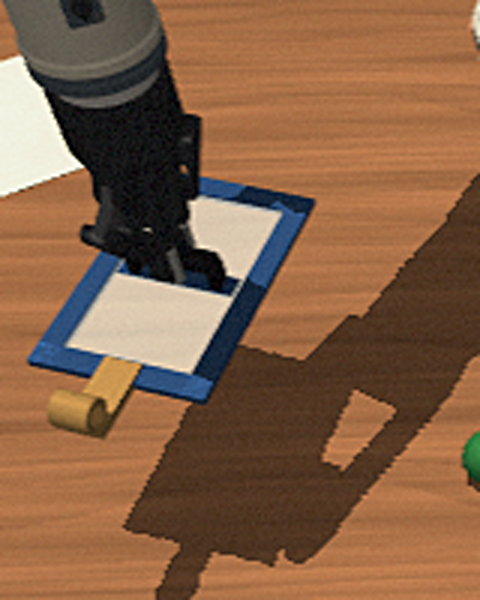

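{"api": "jog_arm", "payload": {"series": [[[3,-1.3,0,0,0,-1.5,1],[8,-3.5,0,0,0,-4,1],[13,-5.7,0,0,0,-6.3,1],[18,-7.9,0,0,0,-8.7,1],[23,-10.1,0,0,0,-11,1]]]}}

```text
clock: 24.18
eef_pos: [508.6, -74.4, 189.1]
tcp_rot: [-3.139, -0.0, 1.464]
contact_force: [0.5, -0.5, -3.1]
opening: 0.152
```

```bash
python3 go.py 480 209 190 1.681
```

```text
t 24.18 pos [508.6 -74.4 189.1] rot [-3.139 -0.     1.464] j [-0.15  0.23  1.91  0.    1.01 -0.04] F [ 0.5 -0.5 -3.1] op 13.0
shift cm [27.87 -5.87 -0.06] rot deg [ -0.15  -0.03 -12.44] rows>= 4.6
```

{"api": "jog_arm", "payload": {"series": [[[5.8,-1.2,0,0,0,-2.6,1],[11.6,-2.4,0,0,0,-5.2,1],[17,-3.6,0,0,0,-7.7,1],[22.5,-4.7,0,0,0,-10,1],[27.7,-5.8,0,0,0,-12.4,1]]]}}

```text
clock: 24.8
eef_pos: [480.9, 207.0, 189.2]
tcp_rot: [-3.139, 0.001, 1.681]
contact_force: [1.7, -0.3, -1.7]
opening: 0.15
```

{"api": "jog_arm", "payload": {"series": [[[0,0,0,0,0,0,1],[0,0,1,0,0,0,1],[0,0,2,0,0,0,1],[0,0,2,0,0,0,1]]]}}

```text
clock: 25.3
eef_pos: [481.6, 204.1, 169.4]
tcp_rot: [-3.139, 0.001, 1.678]
contact_force: [0.2, -0.2, -3.1]
opening: 0.15
```

```bash
python3 go.py 480 209 110 1.681;python3 - <<'E'
from h import *
im=r.grab_frame("scene");crop(im,270,40,430,240,3,"d1")
im=r.grab_frame("top");crop(im,50,90,220,310,2.7,"d1t")
E
```

```text
t 25.3 pos [481.6 204.1 169.4] rot [-3.139e+00  1.000e-03  1.678e+00] j [ 0.4   0.27  1.91 -0.    0.97  0.29] F [ 0.2 -0.2 -3.1] op 12.8
shift cm [ 0.51 -0.09  5.94] rot deg [-0.15  0.05 -0.2 ] rows>= 1.0
```

View pics/d1.png

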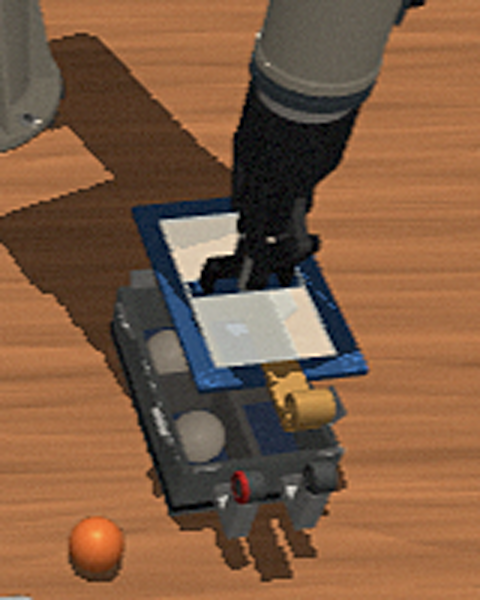

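View pics/d1t.png

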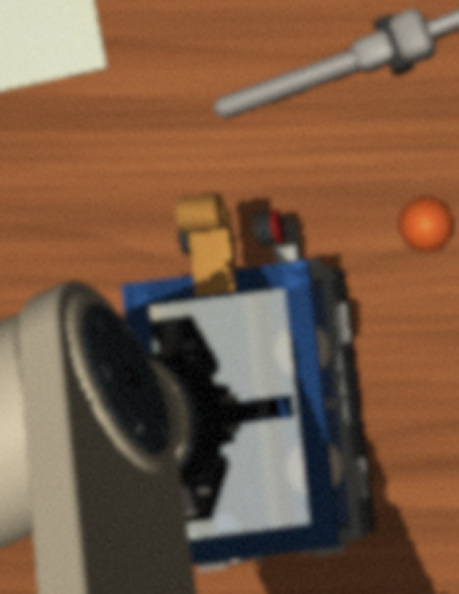

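```bash
cat > kc.py <<'E'
from h import *
np.set_printoptions(precision=1,suppress=True)
CC=np.array([480,209]);CY=np.radians(6.3)
def case(P): 
    d=np.array(P[:2])-CC; c,s=np.cos(CY),np.sin(CY); return np.array([c*d[0]+s*d[1],-s*d[0]+c*d[1]])
E
python3 - <<'E'
from kc import *
s=lambda p:(270+p[0]/3-.5,40+p[1]/3-.5); t=lambda p:(50+p[0]/2.7-.5,90+p[1]/2.7-.5)
for n,f,q,z in[("scene",s,(133,208),164),("scene",s,(200,390),164),("scene",s,(368,372),164),("scene",s,(313,408),182),("top",t,(125,285),164),("top",t,(310,260),164),("top",t,(340,548),164),("top",t,(201,213),184)]:
    P=onz(n,f(q),z); print(n,q,P,case(P))
# lugs: expected vs seen
c,s_=np.cos(CY),np.sin(CY)
def w(x,y,z): return np.array([CC[0]+c*x-s_*y,CC[1]+s_*x+c*y,z])
T=r.grab_frame("top");S=r.grab_frame("scene")
mk=[w(140,y,97) for y in(-38,-20,20,38)]+[w(*p,62) for p in((106,68),(106,-68),(-106,-68),(-106,68))]
crop(T,90,130,220,310,3.3,"mkT",[proj("top",p) for p in mk]);crop(S,295,110,405,235,4.5,"mkS",[proj("scene",p) for p in mk])
T0=cv2.imread('pics/top0.png')[:,:,::-1]; S0=cv2.imread('pics/scene0.png')[:,:,::-1]
crop(T0,90,130,220,310,3.3,"mkT",[proj("top",p) for p in mk]);crop(S0,295,110,405,235,4.5,"mkS",[proj("scene",p) for p in mk])
E
```

```text
scene (133, 208) [390.7 126.4 164. ] [-97.8 -72.3]
scene (200, 390) [588.8 147.4 164. ] [101.4 -73.1]
scene (368, 372) [576.3 276.5 164. ] [103.1  56.5]
scene (313, 408) [623.1 218.9 182. ] [143.3  -5.9]
top (125, 285) [573.5 278.7 164. ] [100.6  59. ]
top (310, 260) [588.5 148.1 164. ] [101.2 -72.4]
top (340, 548) [388.6 127.6 164. ] [-99.8 -70.9]
top (201, 213) [620.8 219.1 184. ] [141.   -5.5]
```

View pics/mkT.png

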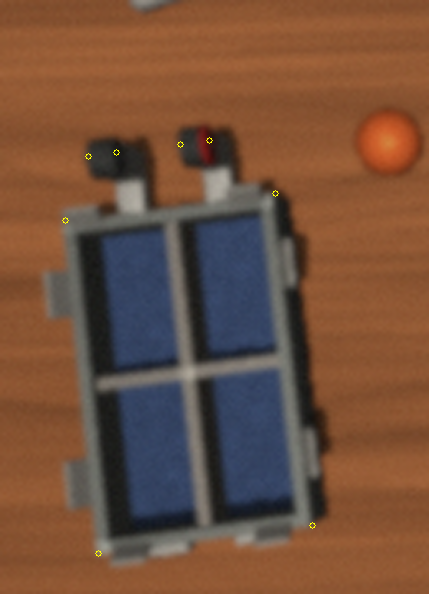

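View pics/mkS.png

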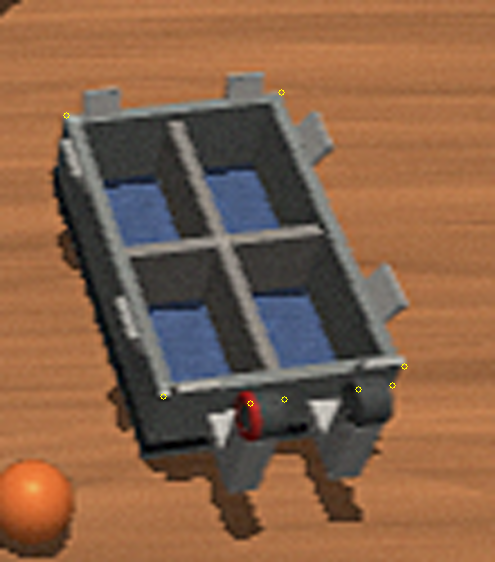

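{"api": "jog_arm", "payload": {"series": [[[0.3,0,1,0,0,0,1],[0.6,-0.1,3,0,0,0,1],[0.6,-0.1,5,0,0,0,1],[0.6,-0.1,6.5,0,0,0,1],[0.6,-0.1,7,0,0,0,1]]]}}

```text
clock: 26.12
eef_pos: [480.2, 211.2, 99.8]
tcp_rot: [-3.14, 0.0, 1.679]
contact_force: [-0.4, -0.3, -1.7]
opening: 0.151
```

{"api": "jog_arm", "payload": {"series": [[[0,0,0,0,0,0,1],[0,0,0,0,0,0,1]]]}}

```text
clock: 26.38
eef_pos: [481.2, 211.6, 101.5]
tcp_rot: [3.141, -0.0, 1.679]
contact_force: [0.2, 0.6, -2.1]
opening: 0.149
```

```bash
python3 go.py 480 209 73 1.681;python3 - <<'E'
from h import *
im=r.grab_frame("scene");crop(im,290,70,410,240,3.5,"d2")
im=r.grab_frame("top");crop(im,80,120,210,310,3.1,"d2t")
E
```

```text
t 26.38 pos [481.2 211.6 101.5] rot [ 3.141 -0.     1.679] j [0.41 0.37 1.95 0.   0.82 0.3 ] F [ 0.2  0.6 -2.1] op 12.7
shift cm [-0.24 -0.15  2.85] rot deg [ 0.06 -0.02 -0.1 ] rows>= 0.5
```

View pics/d2.png

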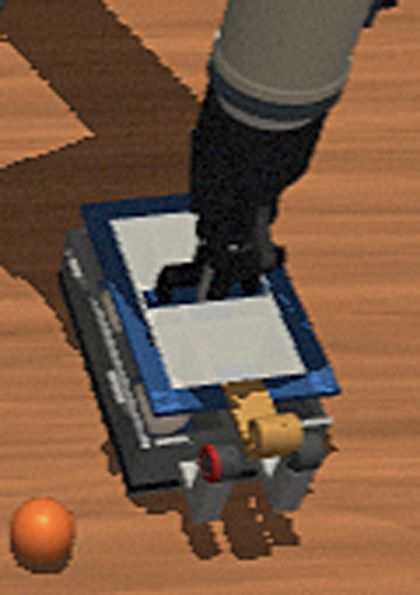

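View pics/d2t.png

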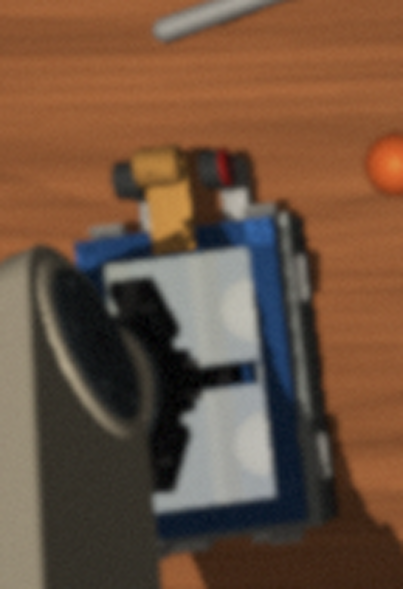

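Run:
```python
from kc import *
s=lambda p:(290+p[0]/3.5-.5,70+p[1]/3.5-.5); t=lambda p:(80+p[0]/3.1-.5,120+p[1]/3.1-.5)
for n,f,q,z in[("scene",s,(82,205),96.5),("scene",s,(155,412),95),("scene",s,(341,390),95),("scene",s,(276,418),125),("top",t,(77,243),96.5),("top",t,(277,217),96.5),("top",t,(307,522),96.5),("top",t,(160,165),125)]:
    P=onz(n,f(q),z); print(n,q,P,case(P))
```

```text
scene (82, 205) [390.  133.9  96.5] [-97.7 -64.8]
scene (155, 412) [586.1 155.5  95. ] [ 99.6 -64.9]
scene (341, 390) [572.3 286.2  95. ] [100.2  66.6]
scene (276, 418) [616.3 223.4 125. ] [137.1  -0.7]
top (77, 243) [572.4 286.4  96.5] [100.4  66.8]
top (277, 217) [586.9 154.1  96.5] [100.3 -66.3]
top (307, 522) [388.3 135.   96.5] [-99.2 -63.5]
top (160, 165) [619.6 223.2 125. ] [140.3  -1.2]
```

{"api": "jog_arm", "payload": {"series": [[[0,0,0.7,0,0,0,1],[0,0,1.4,0,0,0,1],[0,0,2,0,0,0,1],[0,0,2,0,0,0,1]]]}}

```text
clock: 26.98
eef_pos: [480.2, 211.2, 80.2]
tcp_rot: [-3.14, 0.0, 1.679]
contact_force: [-0.5, 0.5, -2.3]
opening: 0.152
```

{"api": "jog_arm", "payload": {"series": [[[0,0,0.2,0,0,0,1],[0,0,0.3,0,0,0,1],[0,0,0.3,0,0,0,1]]]}}

```text
clock: 27.35
eef_pos: [480.7, 211.4, 77.9]
tcp_rot: [3.141, -0.0, 1.679]
contact_force: [-0.3, -0.0, -2.6]
opening: 0.152
```

{"api": "jog_arm", "payload": {"series": [[[0,0,0.2,0,0,0,1],[0,0,0.2,0,0,0,1]]]}}

```text
clock: 27.6
eef_pos: [480.7, 211.3, 75.8]
tcp_rot: [-3.142, 0.0, 1.679]
contact_force: [0.2, -0.3, -3.0]
opening: 0.15
```

{"api": "jog_arm", "payload": {"series": [[[0,0,0.15,0,0,0,1],[0,0,0.15,0,0,0,1]]]}}

```text
clock: 27.85
eef_pos: [480.6, 211.3, 74.3]
tcp_rot: [-3.141, 0.0, 1.679]
contact_force: [-0.3, -0.2, -1.9]
opening: 0.153
```

{"api": "jog_arm", "payload": {"series": [[[0,0,0.1,0,0,0,1],[0,0,0.1,0,0,0,1]]]}}

```text
clock: 28.1
eef_pos: [480.7, 211.3, 73.3]
tcp_rot: [-3.141, 0.0, 1.679]
contact_force: [-0.4, 0.2, -1.9]
opening: 0.148
```

{"api": "jog_arm", "payload": {"series": [[[0,0,0.1,0,0,0,1],[0,0,0.1,0,0,0,1]]]}}

```text
clock: 28.35
eef_pos: [480.7, 211.4, 73.1]
tcp_rot: [3.141, -0.0, 1.679]
contact_force: [-3.1, -1.6, 7.6]
opening: 0.148
```

{"api": "jog_arm", "payload": {"series": [[[0,0,0,0,0,0,2],[0,0,0,0,0,0,3],[0,0,0,0,0,0,4],[0,0,0,0,0,0,5],[0,0,0,0,0,0,5]]]}}

```text
clock: 28.98
eef_pos: [480.7, 211.4, 72.3]
tcp_rot: [-3.142, -0.0, 1.679]
contact_force: [0.2, -0.0, -0.3]
opening: 0.589
```

{"api": "jog_arm", "payload": {"series": [[[0,0,-1,0,0,0,5],[0,0,-3,0,0,0,5],[0,0,-7,0,0,0,5],[0,0,-11,0,0,0,6],[0,0,-15,0,0,0,8.5]]]}}

```text
clock: 29.6
eef_pos: [480.6, 211.3, 224.5]
tcp_rot: [3.141, -0.0, 1.679]
contact_force: [1.0, -0.1, 0.3]
opening: 0.891
```

{"api": "jog_arm", "payload": {"series": [[[-5,0,0,0,0,0,8.5],[-10,0,0,0,0,0,8.5],[-15,0,0,0,0,0,8.5],[-20,0,0,0,0,0,8.5],[-25,0,0,0,0,0,8.5]]]}}

```text
clock: 30.22
eef_pos: [507.8, -38.8, 223.3]
tcp_rot: [3.141, 0.0, 1.679]
contact_force: [1.0, 0.6, 0.0]
opening: 0.994
```

Run:
```python
from h import *
im=r.grab_frame("scene");crop(im,290,90,410,240,3.9,"e1");cv2.imwrite("pics/eS.png",im[:,:,::-1])
crop(im,215,210,315,270,6,"e1p")
im=r.grab_frame("top");crop(im,80,120,210,310,3.1,"e1t");crop(im,0,0,512,384,1.5,"e1f");cv2.imwrite("pics/eT.png",im[:,:,::-1])
```

```text
(no output)
```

View pics/e1.png

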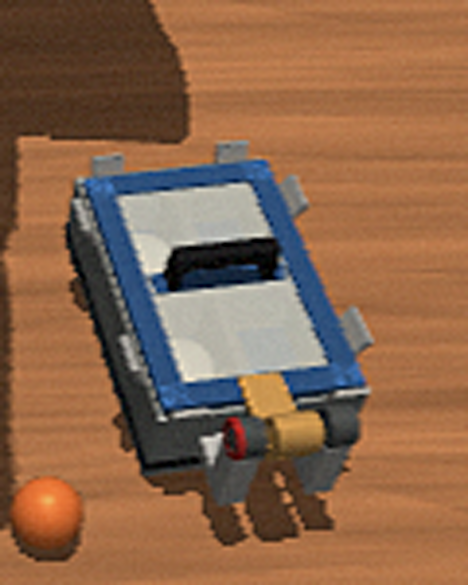

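View pics/e1t.png

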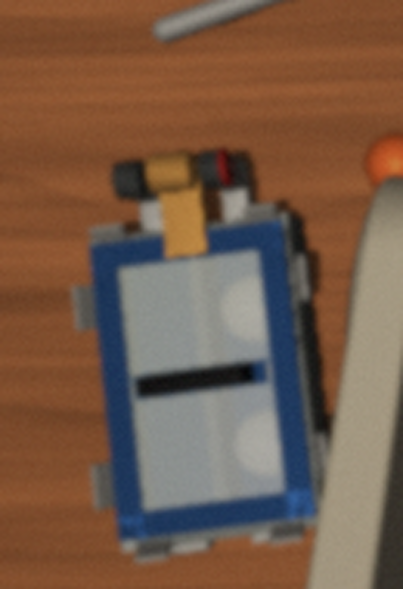

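View pics/e1f.png

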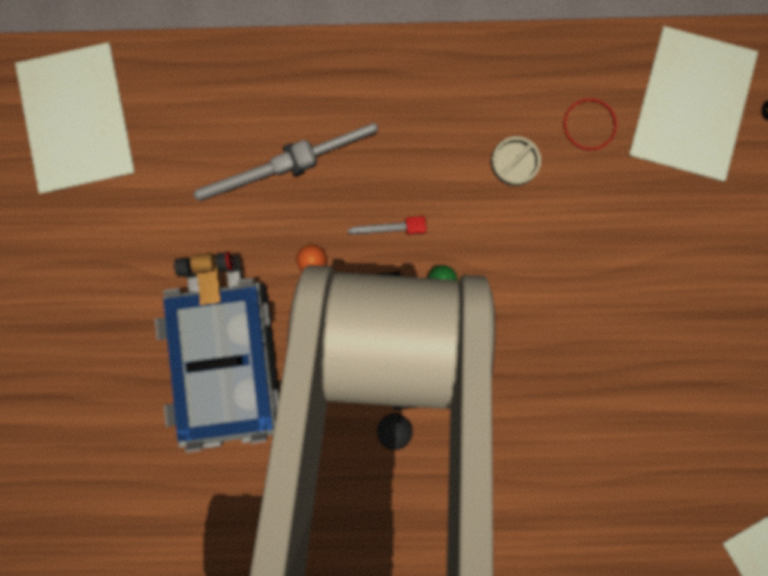

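```bash
cat > pin.py <<'E'
from h import *
np.set_printoptions(precision=2,suppress=True)
def pin(T,S,roi):
    for n,im in(("top",T),("scene",S)):
        h=hsv(im); x0,y0,x1,y1=roi[n]
        red=((h[:,:,0]<6)|(h[:,:,0]>174))&(h[:,:,1]>170)&(h[:,:,2]>90)
        gry=(h[:,:,1]<90)&(h[:,:,2]>70)
        w=np.zeros(red.shape,bool); w[y0:y1,x0:x1]=1
        a=max(blobs(red&w,20),key=lambda b:b[1][4]); b=max(blobs(gry&w,20),key=lambda b:b[1][4])
        ys,xs=np.nonzero(b[2]); Q=np.array([onz(n,(x,y),8)[:2] for x,y in zip(xs,ys)],np.float32)
        vx,vy,cx,cy=cv2.fitLine(Q,cv2.DIST_L2,0,.01,.01).ravel()
        if vy<0: vx,vy=-vx,-vy
        pr=(Q-[cx,cy])@[vx,vy]
        G=onz(n,a[0],10); print(n,"red",a[0],a[1],G,"shaft line yaw deg",np.degrees(np.arctan2(-vx,vy)),"at",cx,cy,"ends",pr.min(),pr.max(),"nose",cx+vx*pr.max(),cy+vy*pr.max())
        print("   axis at grip y:", cx+vx/vy*(G[1]-cy))
if __name__=="__main__":
    T=r.grab_frame("top");S=r.grab_frame("scene")
    pin(T,S,dict(top=(220,135,300,170),scene=(215,222,300,262)))
E
python3 pin.py
python3 - <<'E'
from kc import *
for n,f in(("top","pics/eT.png"),("scene","pics/eS.png")):
    im=cv2.imread(f)[:,:,::-1]; h=hsv(im); m=((h[:,:,0]>100)&(h[:,:,0]<118)&(h[:,:,1]>130)&(h[:,:,2]>50))
    b=max(blobs(m,200),key=lambda b:b[1][2]*b[1][3]); k=max(cv2.findContours(b[2].astype(np.uint8),0,2)[0],key=cv2.contourArea)
    W=np.array([onz(n,p,68)[:2] for p in cv2.convexHull(k)[:,0].astype(float)],np.float32); v=cv2.minAreaRect(W); print(n,v,case(v[0]))
E
```

```text
top red [277.1  149.72] [270 144  14  12 144] [678.79 -70.62  10.  ] shaft line yaw deg 3.5757926 at 675.31805 -12.450411 ends -42.394886 43.449284 nose 672.60815 30.914286
   axis at grip y: 678.9532076425338
scene red [238.46 243.32] [233 239  13  10 116] [679.83 -73.29  10.  ] shaft line yaw deg 3.3332388 at 676.5345 -16.578083 ends -41.168583 45.399086 nose 673.89484 28.744198
   axis at grip y: 679.8375828215881
top ((480.4509582519531, 211.5005340576172), (196.55746459960938, 129.22927856445312), 6.449060916900635) [0.7 2.4]
scene ((482.03717041015625, 208.21234130859375), (200.0849151611328, 132.609375), 6.277860641479492) [ 1.9 -1. ]
```

View pics/e1p.png

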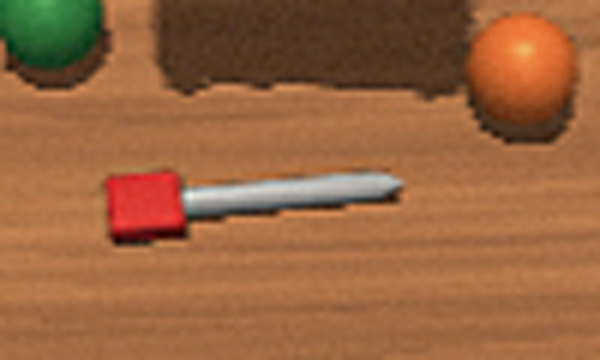

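```bash
python3 go.py 679.5 -75 90 1.631
```

```text
t 30.43 pos [507.7 -37.8 222.9] rot [ 3.141 -0.     1.677] j [-0.08  0.18  1.89  0.    1.07 -0.18] F [0.3 0.1 0.2] op 84.3
shift cm [-5.52 16.69 13.29] rot deg [ 0.02 -0.02  2.63] rows>= 3.5
```

{"api": "jog_arm", "payload": {"series": [[[-1.3,4,2,0,0,0.8,5.5],[-2.6,8,5,0,0,1.5,5.5],[-4,12,8,0,0,2,5.5],[-5.5,16.7,11,0,0,2.6,5.5],[-5.5,16.7,13.2,0,0,2.6,5.5]]]}}

```text
clock: 31.05
eef_pos: [682.3, -72.5, 88.8]
tcp_rot: [3.141, -0.0, 1.635]
contact_force: [-0.2, 0.8, -0.7]
opening: 0.641
```

{"api": "jog_arm", "payload": {"series": [[[0,0,2,0,0,0,5.5],[0,0,4,0,0,0,5.5],[0,0,4,0,0,0,5.5]]]}}

```text
clock: 31.42
eef_pos: [678.0, -73.2, 49.1]
tcp_rot: [-3.139, -0.001, 1.634]
contact_force: [0.0, 0.3, 0.4]
opening: 0.644
```

```bash
python3 go.py 679.5 -75 3 1.631; python3 pin.py
python3 - <<'E'
from h import *
im=r.grab_frame("scene");crop(im,190,180,310,270,6,"f1")
E
```

```text
t 31.43 pos [678.  -73.2  49.1] rot [-3.139e+00 -1.000e-03  1.634e+00] j [-0.11  0.64  1.62  0.    0.89 -0.17] F [0.  0.3 0.4] op 54.8
shift cm [-0.19  0.15  4.6 ] rot deg [-0.16 -0.03  0.18] rows>= 0.7Traceback (most recent call last):
  File "pin.py", line 18, in <module>
    pin(T,S,dict(top=(220,135,300,170),scene=(215,222,300,262)))
    ~~~^^^^^^^^^^^^^^^^^^^^^^^^^^^^^^^^^^^^^^^^^^^^^^^^^^^^^^^^^
  File "pin.py", line 9, in pin
    a=max(blobs(red&w,20),key=lambda b:b[1][4]); b=max(blobs(gry&w,20),key=lambda b:b[1][4])
ValueError: max() iterable argument is empty
```

View pics/f1.png

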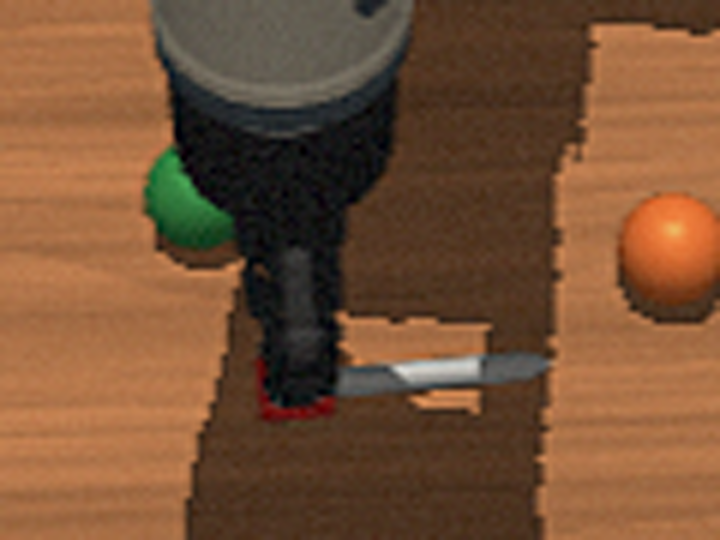

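{"api": "jog_arm", "payload": {"series": [[[-0.2,0.1,2,0,0,0,5.5],[-0.2,0.1,4,0,0,0,5.5],[-0.2,0.1,4.5,0,0,0,5.5],[-0.2,0.1,4.6,0,0,0,5.5],[-0.2,0.1,4.6,0,0,0,5.5]]]}}

```text
clock: 32.2
eef_pos: [681.1, -75.7, 4.6]
tcp_rot: [3.141, 0.0, 1.634]
contact_force: [-0.4, -0.8, 0.1]
opening: 0.644
```

```bash
python3 go.py 679.5 -75 3 1.631
python3 - <<'E'
from h import *
im=r.grab_frame("scene");crop(im,190,180,310,270,6,"f2")
E
```

```text
t 32.2 pos [681.1 -75.7   4.6] rot [3.141 0.    1.634] j [-0.11  0.7   1.63  0.    0.81 -0.18] F [-0.4 -0.8  0.1] op 54.7
shift cm [ 0.08 -0.16  0.16] rot deg [0.02 0.   0.17] rows>= 0.0
```

View pics/f2.png

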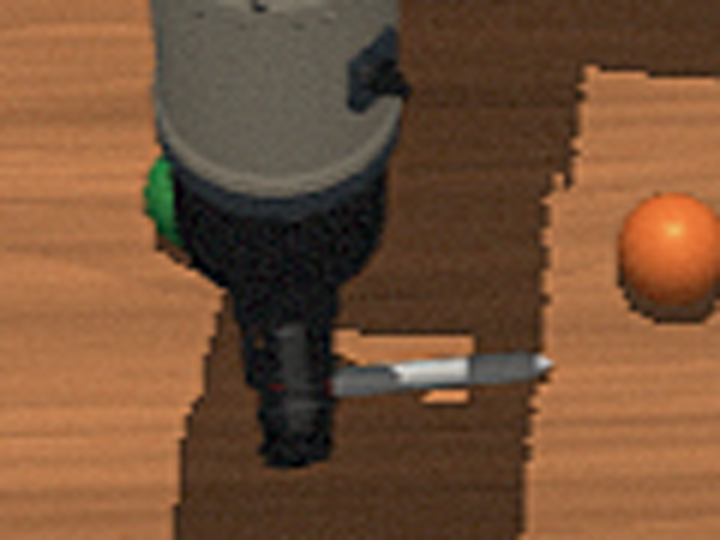

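{"api": "jog_arm", "payload": {"series": [[[0,-0.1,0.15,0,0,0.2,5],[0,-0.1,0.15,0,0,0.2,4],[0,-0.1,0.15,0,0,0.2,3],[0,-0.1,0.15,0,0,0.2,2],[0,-0.1,0.15,0,0,0.2,2]]], "newtons": 60}}

```text
clock: 32.88
eef_pos: [680.2, -75.8, 3.4]
tcp_rot: [3.141, 0.0, 1.63]
contact_force: [-0.6, 0.1, 4.3]
opening: 0.279
```

{"api": "jog_arm", "payload": {"series": [[[0,0,0,0,0,0,2],[0,0,0,0,0,0,2],[0,0,0,0,0,0,2]]]}}

```text
clock: 33.25
eef_pos: [680.2, -75.8, 3.3]
tcp_rot: [3.141, 0.0, 1.63]
contact_force: [-0.7, 0.6, 5.3]
opening: 0.281
```

{"api": "jog_arm", "payload": {"series": [[[0,0,-0.5,0,0,0,2],[0,0,-2,0,0,0,2],[0,0,-5,0,0,0,2],[0,0,-9,0,0,0,2],[0,0,-13,0,0,0,2]]]}}

```text
clock: 33.88
eef_pos: [679.7, -75.8, 134.8]
tcp_rot: [3.141, 0.0, 1.63]
contact_force: [-0.4, -0.1, -0.3]
opening: 0.279
```

```bash
python3 go.py 638.9 53.3 130 1.682
python3 - <<'E'
from h import *
im=r.grab_frame("scene");crop(im,180,130,330,270,5,"f3")
im=r.grab_frame("top");crop(im,200,100,330,200,5,"f3t")
E
```

```text
t 33.88 pos [679.7 -75.8 134.8] rot [3.141 0.    1.63 ] j [-0.11  0.54  1.58  0.    1.03 -0.17] F [-0.4 -0.1 -0.3] op 23.7
shift cm [13.13 -3.31  0.48] rot deg [ 0.01  0.   -2.96] rows>= 2.2
```

View pics/f3.png

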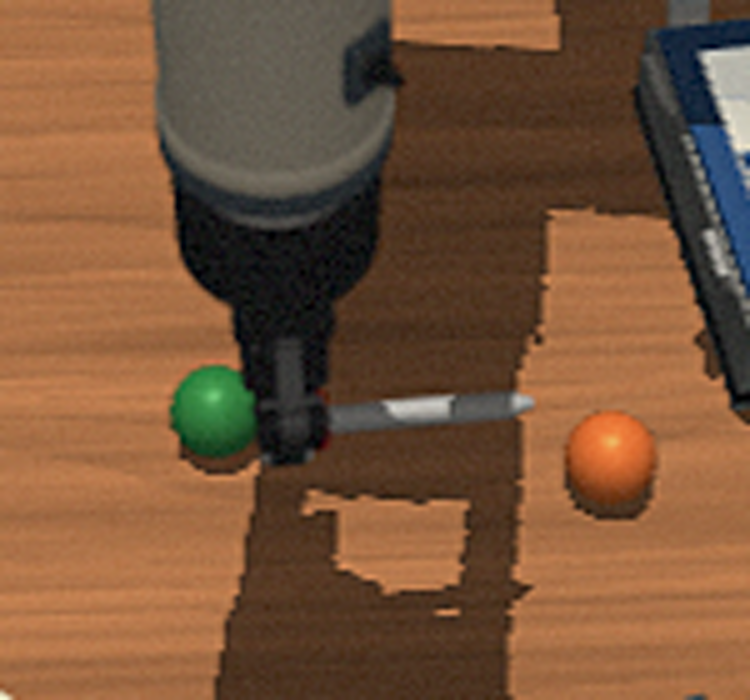

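View pics/f3t.png

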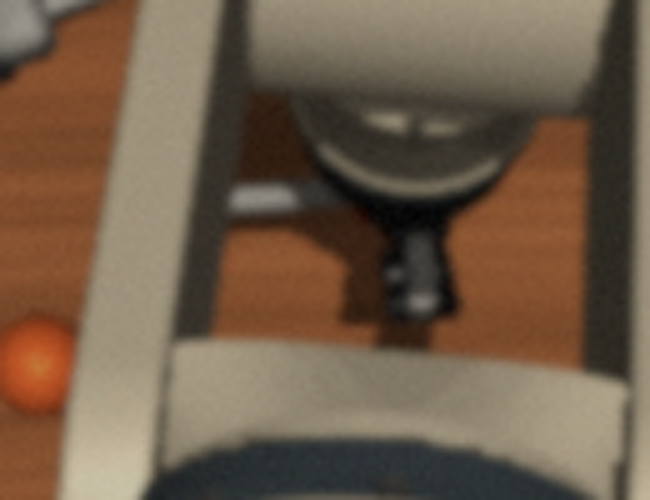

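Run:
```python
from h import *
G=np.array([679.2,-73,137.5]);d=np.array([-.060,.998,0])
for a in(17,103):
    print(proj("scene",G+a*d), proj("scene",G+a*d+[0,0,5]))
```

```text
[245.94492182 212.91196158] [245.95584866 211.60428223]
[286.10167248 209.54207558] [286.30676527 208.22781592]
```

{"api": "jog_arm", "payload": {"series": [[[4,-1,0,0,0,-1,2],[8,-2,0,0,0,-2,2],[11,-2.8,0,0,0,-3,2],[13.1,-3.3,0,0,0,-3,2],[13.1,-3.3,0,0,0,-3,2]]]}}

```text
clock: 34.6
eef_pos: [638.7, 54.2, 132.9]
tcp_rot: [-3.141, 0.0, 1.684]
contact_force: [0.8, -0.5, -0.6]
opening: 0.28
```

{"api": "jog_arm", "payload": {"series": [[[0,0,2,0,0,0,2],[0,0,4,0,0,0,2],[0,0,5,0,0,0,2],[0,0,5,0,0,0,2],[0,0,5,0,0,0,2]]]}}

```text
clock: 35.22
eef_pos: [639.5, 52.9, 83.1]
tcp_rot: [3.141, 0.0, 1.683]
contact_force: [-1.2, -0.7, -1.2]
opening: 0.281
```

```bash
python3 go.py 638.9 53.3 81.3 1.682
python3 - <<'E'
from h import *
im=r.grab_frame("scene");crop(im,260,130,390,240,6,"h1");cv2.imwrite("pics/hS.png",im[:,:,::-1])
im=r.grab_frame("top");crop(im,100,140,240,230,5.5,"h1t");cv2.imwrite("pics/hT.png",im[:,:,::-1])
E
```

```text
t 35.23 pos [639.5  52.9  83.1] rot [3.141 0.    1.683] j [ 0.08  0.54  1.71 -0.    0.89 -0.03] F [-1.2 -0.7 -1.2] op 23.9
shift cm [ 0.05 -0.05  0.18] rot deg [0.03 0.   0.03] rows>= 0.0
```

View pics/h1.png

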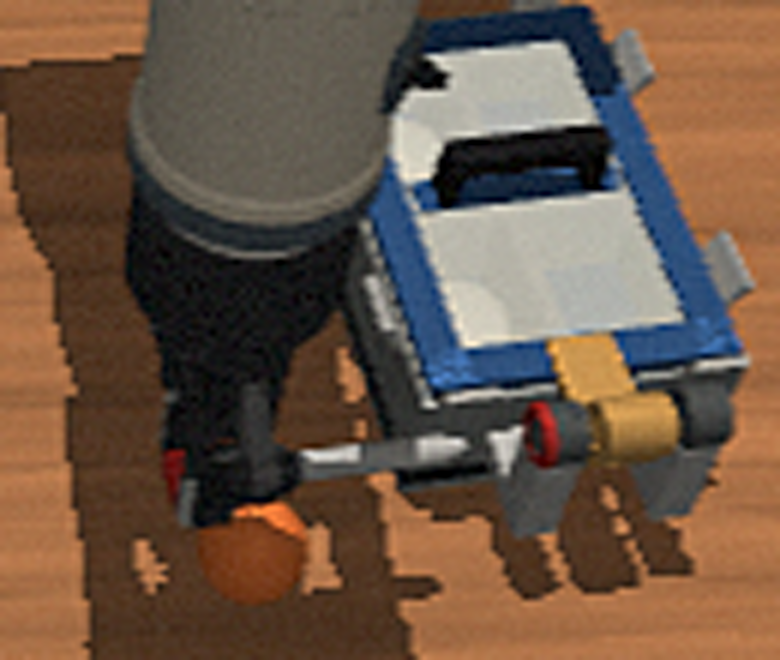

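View pics/h1t.png

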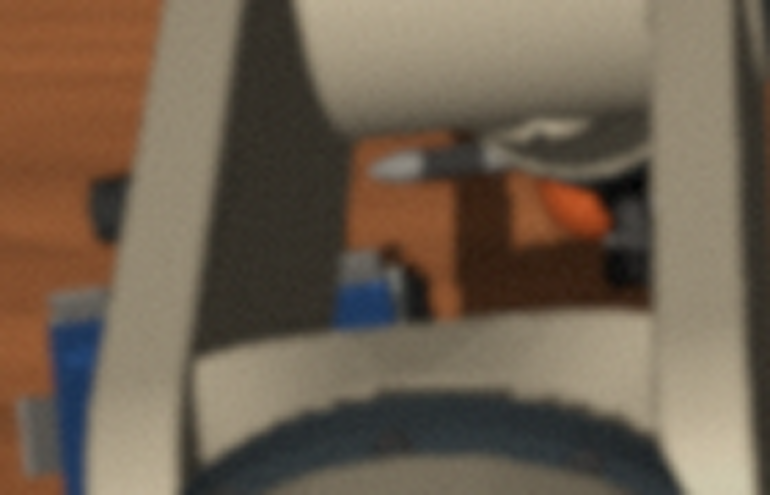

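Run:
```python
from kc import *
import kc
c,s_=np.cos(np.radians(6.36)),np.sin(np.radians(6.36)); O=np.array([481,209.8])
def w(x,y,z): return np.array([O[0]+c*x-s_*y,O[1]+s_*x+c*y,z])
for n,f,roi in(("top","pics/eT.png",(120,150,175,190)),("scene","pics/eS.png",(335,185,365,215))):
    im=cv2.imread(f)[:,:,::-1]; h=hsv(im); x0,y0,x1,y1=roi
    red=((h[:,:,0]<8)|(h[:,:,0]>172))&(h[:,:,1]>140)&(h[:,:,2]>60); wn=np.zeros(red.shape,bool); wn[y0:y1,x0:x1]=1
    for b in blobs(red&wn,4): print(n,"red",b[0],b[1][:5])
    print("  expect ring top/centre",proj(n,w(140,-37,97)),proj(n,w(140,-38,84)))
    br=(h[:,:,0]>14)&(h[:,:,0]<26)&(h[:,:,1]>120)&(h[:,:,2]>90)
    crop(im,*roi,10,"z_"+n,[proj(n,w(140,-38,97)),proj(n,w(140,-38,84)),proj(n,w(140,-38,71)),proj(n,w(153,-38,84)),proj(n,w(127,-38,84)),proj(n,w(140,-20,97)),proj(n,w(140,-14,97)),proj(n,w(140,14,97))])
# pin now
s=r.sense(); p=s["eef_pos"]; a=s["tcp_rot"][2]-np.pi/2; d=np.array([-np.sin(a),np.cos(a),0]); G=p+3*d+[0,0,2.7]
for k in(18,60,103): print("pin",k,(G+k*d).round(1),"case y",round(float(((G+k*d)[:2]-O)@[-s_,c]),1),"top",proj("top",G+k*d),"scene",proj("scene",G+k*d))
```

```text
top red [151.5 173.3] [150 168   4  12  38]
  expect ring top/centre [152.  171.7] [154.1 172.4]
scene red [350.6 201.6] [348 197   5  11  30]
  expect ring top/centre [351.1 199.5] [349.4 202.7]
pin 18 [637.3  73.9  86.2] case y -152.4 top [208.5 164.9] scene [301.7 208.4]
pin 60 [632.6 115.6  86.2] case y -110.4 top [188.4 167.6] scene [319.5 206.1]
pin 103 [627.8 158.4  86.2] case y -67.4 top [167.8 170.3] scene [337.5 203.8]
```

View pics/z_scene.png

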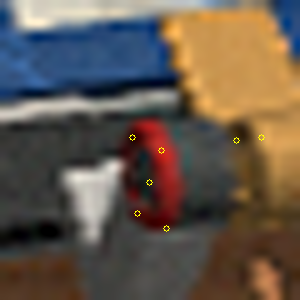

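View pics/z_top.png

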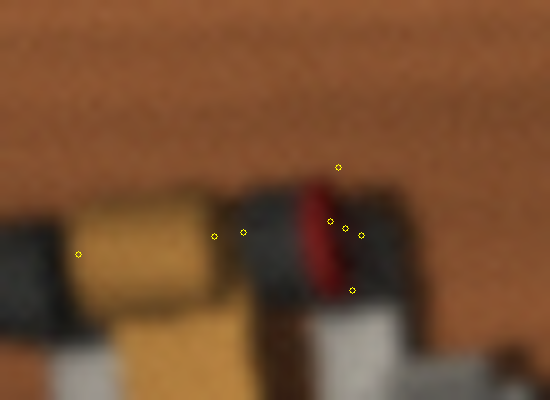

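{"api": "jog_arm", "payload": {"series": [[[0,-0.1,0.1,0,0,0,2],[0,-0.1,0.18,0,0,0,2],[0.7,-0.1,0.18,0,0,0,2],[1.5,-0.1,0.18,0,0,0,2],[2.2,-0.1,0.18,0,0,0,2]]]}}

```text
clock: 35.95
eef_pos: [635.6, 75.6, 81.1]
tcp_rot: [3.142, -0.0, 1.683]
contact_force: [-0.4, 0.3, -0.5]
opening: 0.284
```

{"api": "jog_arm", "payload": {"series": [[[0.3,0,0,0,0,0,2],[0.3,0,0,0,0,0,2]]]}}

```text
clock: 36.2
eef_pos: [635.3, 78.1, 81.1]
tcp_rot: [-3.142, 0.0, 1.683]
contact_force: [0.2, -0.3, -1.2]
opening: 0.284
```

```bash
python3 go.py 635 80 81.3 1.682
python3 - <<'E'
from h import *
im=r.grab_frame("scene");crop(im,300,150,390,230,8,"i1")
im=r.grab_frame("top");crop(im,100,140,240,230,5.5,"i1t")
E
```

```text
t 36.2 pos [635.3  78.1  81.1] rot [-3.142  0.     1.683] j [ 0.12  0.54  1.71 -0.    0.89  0.01] F [ 0.2 -0.3 -1.2] op 24.1
shift cm [ 0.19 -0.01 -0.02] rot deg [-0.    0.    0.07] rows>= 0.0
```

View pics/i1.png

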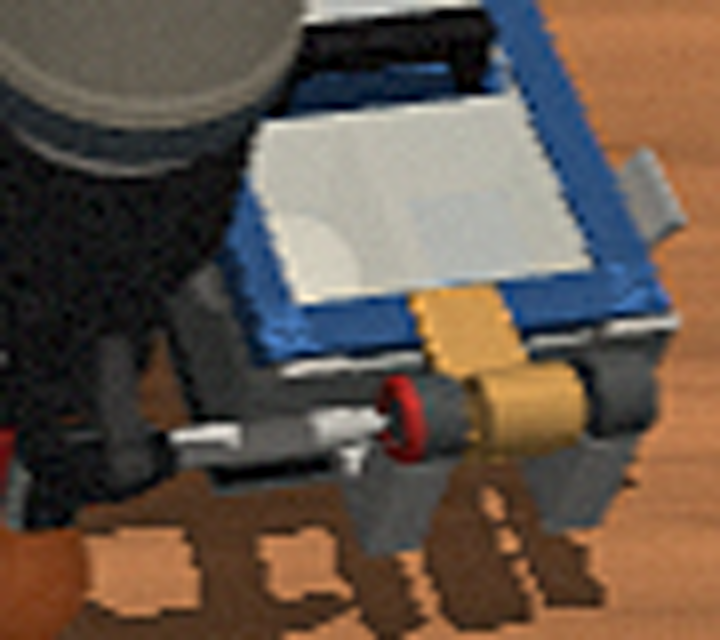

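View pics/i1t.png

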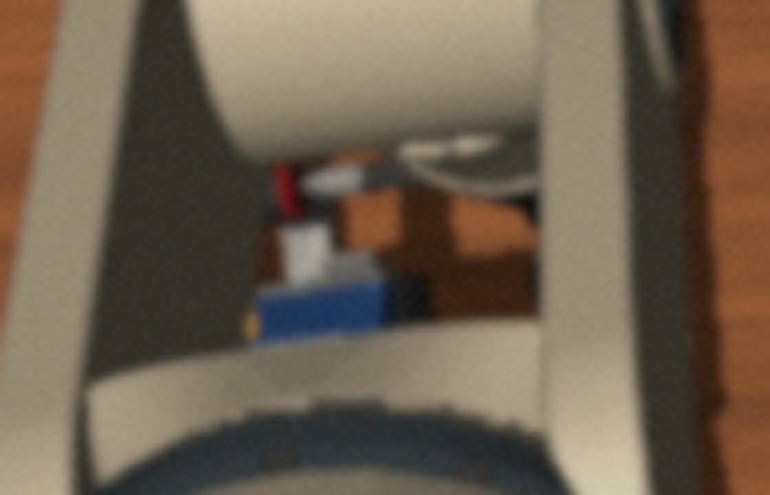

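{"api": "jog_arm", "payload": {"series": [[[0.5,0,0,0,0,0,2],[1,0,0,0,0,0,2],[1.5,0,0,0,0,0,2],[2,0,0,0,0,0,2],[2,0,0,0,0,0,2]]]}}

```text
clock: 36.92
eef_pos: [633.1, 98.1, 81.1]
tcp_rot: [3.142, -0.0, 1.683]
contact_force: [0.3, 0.3, -0.6]
opening: 0.282
```

{"api": "jog_arm", "payload": {"series": [[[0.3,0,0,0,0,0,2],[0.6,0,0,0,0,0,2],[1,0,0,0,0,0,2],[1.3,0,0,0,0,0,2],[1.3,0,0,0,0,0,2]]]}}

```text
clock: 37.55
eef_pos: [631.6, 110.8, 81.1]
tcp_rot: [3.142, -0.0, 1.683]
contact_force: [-0.1, 0.2, -0.8]
opening: 0.283
```

Run:
```python
from h import *
im=r.grab_frame("scene");crop(im,300,150,390,230,8,"i2")
```

```text
(no output)
```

View pics/i2.png

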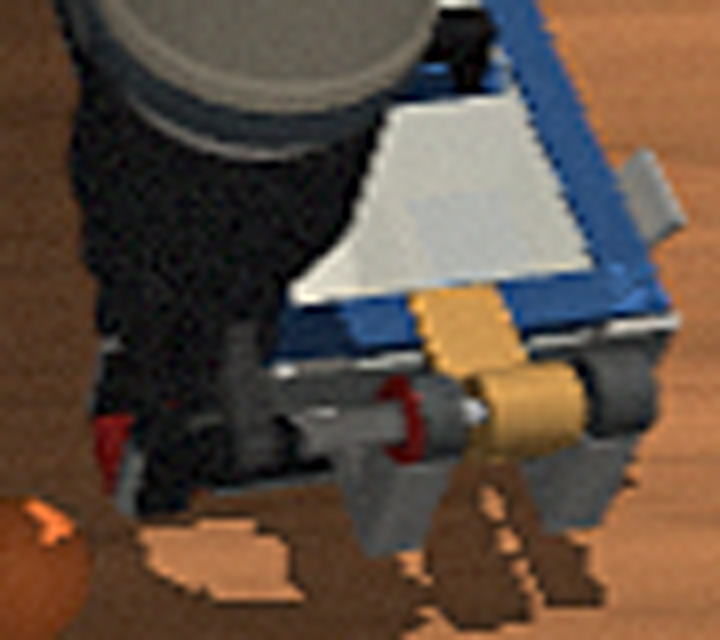

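{"api": "jog_arm", "payload": {"series": [[[0.3,0,0,0,0,0,2],[0.6,0,0,0,0,0,2],[0.9,0,0,0,0,0,2],[1.2,0,0,0,0,0,2],[1.2,0,0,0,0,0,2]]]}}

```text
clock: 38.22
eef_pos: [630.3, 122.8, 81.1]
tcp_rot: [3.142, -0.0, 1.683]
contact_force: [-0.4, 0.5, -0.7]
opening: 0.285
```

{"api": "jog_arm", "payload": {"series": [[[0.3,0,0,0,0,0,2],[0.6,0,0,0,0,0,2],[0.9,0,0,0,0,0,2],[1.2,0,0,0,0,0,2],[1.2,0,0,0,0,0,2]]]}}

```text
clock: 38.85
eef_pos: [629.0, 134.7, 81.1]
tcp_rot: [3.141, -0.0, 1.683]
contact_force: [0.0, 0.6, -1.0]
opening: 0.281
```

{"api": "jog_arm", "payload": {"series": [[[0.3,0,0,0,0,0,2],[0.6,0,0,0,0,0,2],[0.9,0,0,0,0,0,2],[1.2,0,0,0,0,0,2],[1.2,0,0,0,0,0,2]]]}}

```text
clock: 39.48
eef_pos: [627.6, 146.6, 81.1]
tcp_rot: [3.142, -0.0, 1.683]
contact_force: [-0.4, 0.9, -0.7]
opening: 0.284
```

Run:
```python
from h import *
im=r.grab_frame("scene");crop(im,300,150,390,230,8,"i3")
```

```text
(no output)
```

View pics/i3.png

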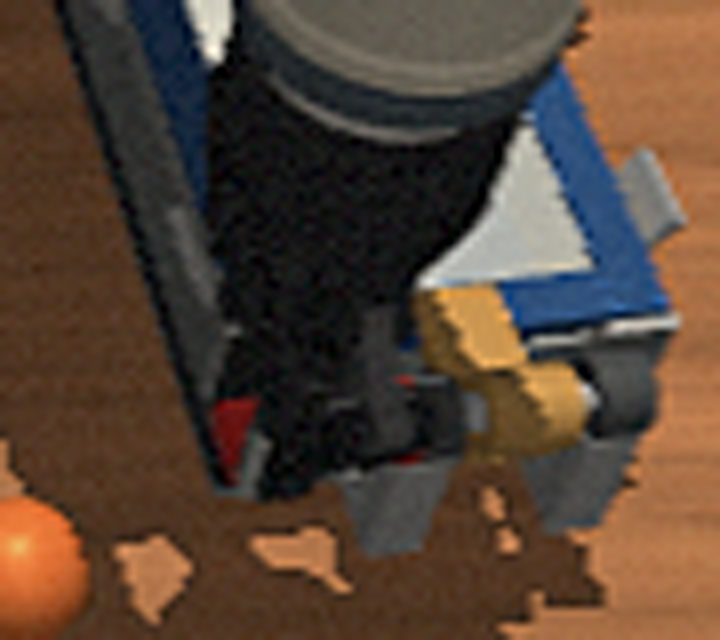

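{"api": "jog_arm", "payload": {"series": [[[0.3,0,0,0,0,0,2],[0.6,0,0,0,0,0,2],[0.9,0,0,0,0,0,2],[1.2,0,0,0,0,0,2],[1.2,0,0,0,0,0,2]]]}}

```text
clock: 40.15
eef_pos: [626.3, 158.5, 81.1]
tcp_rot: [3.142, -0.0, 1.683]
contact_force: [-0.5, 0.1, -0.5]
opening: 0.283
```

{"api": "jog_arm", "payload": {"series": [[[0.2,0,0,0,0,0,2],[0.4,0,0,0,0,0,2],[0.5,0,0,0,0,0,2],[0.6,0,0,0,0,0,2],[0.6,0,0,0,0,0,2]]]}}

```text
clock: 40.78
eef_pos: [625.6, 164.3, 81.1]
tcp_rot: [-3.142, -0.0, 1.683]
contact_force: [0.2, 0.7, -1.8]
opening: 0.286
```

{"api": "jog_arm", "payload": {"series": [[[0.1,0,0,0,0,0,2],[0.2,0,0,0,0,0,2],[0.2,0,0,0,0,0,2]]]}}

```text
clock: 41.15
eef_pos: [625.4, 166.3, 81.1]
tcp_rot: [-3.142, -0.0, 1.683]
contact_force: [-0.9, -0.2, -1.3]
opening: 0.285
```

{"api": "jog_arm", "payload": {"series": [[[0.1,0,0,0,0,0,2],[0.2,0,0,0,0,0,2],[0.2,0,0,0,0,0,2]]]}}

```text
clock: 41.52
eef_pos: [625.1, 168.3, 81.1]
tcp_rot: [3.142, -0.0, 1.683]
contact_force: [-0.6, -0.5, -0.8]
opening: 0.283
```

{"api": "jog_arm", "payload": {"series": [[[0.1,0,0,0,0,0,2],[0.15,0,0,0,0,0,2],[0.15,0,0,0,0,0,2]]]}}

```text
clock: 41.9
eef_pos: [625.1, 168.7, 81.1]
tcp_rot: [-3.141, 0.001, 1.683]
contact_force: [0.3, -5.8, -0.8]
opening: 0.278
```

{"api": "jog_arm", "payload": {"series": [[[0.1,0,0,0,0,0,2],[0.1,0,0,0,0,0,2]]]}}

```text
clock: 42.15
eef_pos: [625.1, 168.8, 81.1]
tcp_rot: [-3.141, 0.003, 1.683]
contact_force: [1.0, -10.4, -0.4]
opening: 0.281
```

Run:
```python
from h import *
im=r.grab_frame("scene");crop(im,300,150,390,230,8,"i4")
im=r.grab_frame("top");crop(im,100,140,240,230,5.5,"i4t")
```

```text
(no output)
```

View pics/i4.png

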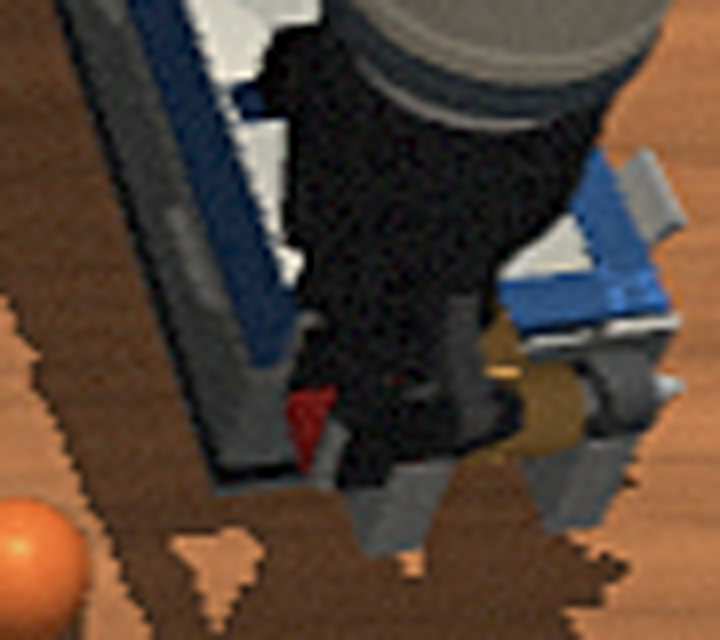

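{"api": "jog_arm", "payload": {"series": [[[-0.12,0,0,0,0,0,2],[-0.12,0,0,0,0,0,2.6],[-0.12,0,0,0,0,0,3.2],[-0.12,0,0,0,0,0,3.6],[-0.12,0,0,0,0,0,3.6]]]}}

```text
clock: 42.88
eef_pos: [625.0, 169.7, 81.2]
tcp_rot: [3.141, -0.0, 1.683]
contact_force: [0.2, -0.0, -0.3]
opening: 0.423
```

{"api": "jog_arm", "payload": {"series": [[[0,0,-0.5,0,0,0,3.6],[0,0,-2,0,0,0,3.6],[0,0,-5,0,0,0,3.6],[0,0,-9,0,0,0,4],[0,0,-14,0,0,0,4]]]}}

```text
clock: 43.5
eef_pos: [624.5, 169.4, 222.8]
tcp_rot: [-3.141, 0.0, 1.683]
contact_force: [1.2, 0.4, 0.2]
opening: 0.469
```

{"api": "jog_arm", "payload": {"series": [[[-5,0,0,0,0,0,4],[-10,-3,0,0,0,0,4],[-15,-6,0,0,0,0,4],[-20,-9,0,0,0,0,4],[-25,-12,0,0,0,0,4]]]}}

```text
clock: 44.12
eef_pos: [533.1, -93.9, 222.5]
tcp_rot: [3.14, 0.001, 1.683]
contact_force: [0.9, -1.0, -0.0]
opening: 0.471
```

Run:
```python
from h import *
im=r.grab_frame("scene");crop(im,290,90,410,230,4.2,"j1");crop(im,0,0,512,384,1.5,"j1f");cv2.imwrite("pics/jS.png",im[:,:,::-1])
im=r.grab_frame("top");crop(im,80,130,220,300,3.5,"j1t");cv2.imwrite("pics/jT.png",im[:,:,::-1])
```

```text
(no output)
```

View pics/j1.png

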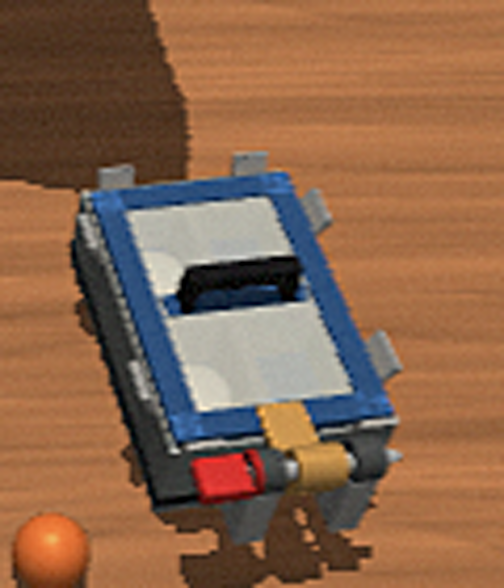

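View pics/j1t.png

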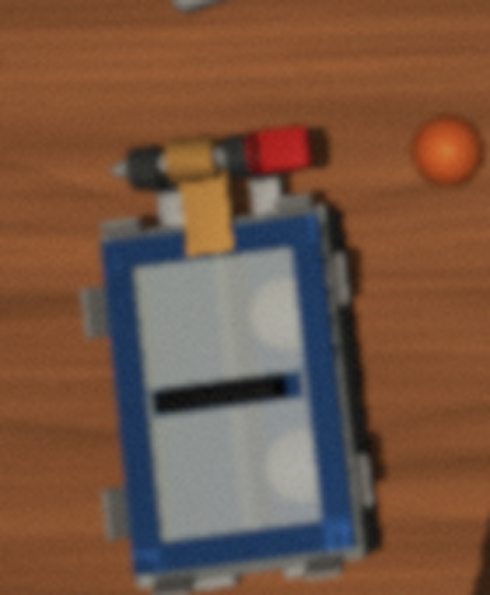

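View pics/j1f.png

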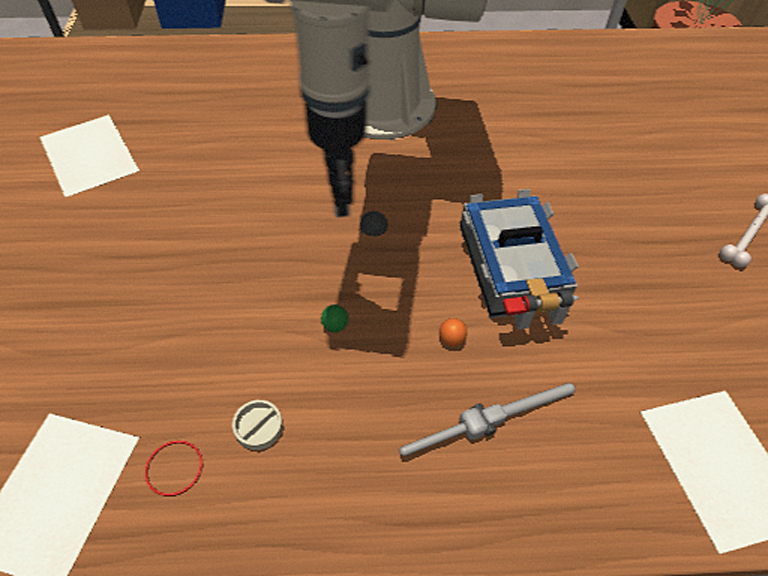

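Run:
```python
from kc import *
c,s_=np.cos(np.radians(6.36)),np.sin(np.radians(6.36))
for O in([481,209.8],[479,209.8]):
    w=lambda x,y,z: np.array([O[0]+c*x-s_*y,O[1]+s_*x+c*y,z])
    f=lambda p:((p[0]-80+.5)*3.5,(p[1]-130+.5)*3.5); g=lambda p:((p[0]-290+.5)*4.2,(p[1]-90+.5)*4.2)
    for P in((140,50,84),(140,-53,84),(140,-53,90),(140,-38,84)): print(O,P,"top",np.array(f(proj("top",w(*P)))),"scene",np.array(g(proj("scene",w(*P)))))
for n,fn in(("top","pics/jT.png"),("scene","pics/jS.png")):
    im=cv2.imread(fn)[:,:,::-1]; h=hsv(im); m=((h[:,:,0]>100)&(h[:,:,0]<118)&(h[:,:,1]>130)&(h[:,:,2]>50))
    b=max(blobs(m,200),key=lambda b:b[1][2]*b[1][3]); k=max(cv2.findContours(b[2].astype(np.uint8),0,2)[0],key=cv2.contourArea)
    W=np.array([onz(n,p,68)[:2] for p in cv2.convexHull(k)[:,0].astype(float)],np.float32); print(n,cv2.minAreaRect(W))
    red=((h[:,:,0]<6)|(h[:,:,0]>174))&(h[:,:,1]>170)&(h[:,:,2]>90)
    for b in blobs(red,60):
        if b[0][0]<200 or n=="scene": print(n,b[0],b[1],onz(n,b[0],88))
print(r.sense()["clock"])
```

```text
[481, 209.8] (140, 50, 84) top [114.2 169.4] scene [402.9 456.2]
[481, 209.8] (140, -53, 84) top [286.  146.8] scene [225.6 478.9]
[481, 209.8] (140, -53, 90) top [283.7 145.6] scene [227.8 472.7]
[481, 209.8] (140, -38, 84) top [261.  150.1] scene [251.7 475.6]
[479, 209.8] (140, 50, 84) top [114.1 172.7] scene [402.  453.3]
[479, 209.8] (140, -53, 84) top [286.  150.1] scene [224.9 476. ]
[479, 209.8] (140, -53, 90) top [283.7 148.9] scene [227.2 469.7]
[479, 209.8] (140, -38, 84) top [261.  153.4] scene [251.  472.6]
top ((480.490234375, 211.36376953125), (196.55810546875, 129.0258331298828), 6.423770904541016)
top [159.5 172.3] [150 166  19  14 207] [623.9 175.3  88. ]
scene ((482.005126953125, 208.2088165283203), (200.02044677734375, 132.609375), 6.27786111831665)
scene [342.5 203.1] [336 198  15  12 126] [627.4 169.9  88. ]
scene [115.5 311.6] [ 97 294  38  37 176] [ 861.6 -313.9   88. ]
44.225
```

Run:
```python
from rig import r
s=r.sense();print(s["clock"],abs(s["qvel"]).max());print(r.sign_off())
```

```text
44.225 0.07478266544424801
the job is handed in; nothing more can be done
None
```

I packed both white balls, laid the cover and pushed the hinge pin home, then handed the job in at about 44 s. One force reading while packing the first ball may have broken the 20 N rule.

- **Possible failure:** lowering the first ball into bay 1, I sent several small downward steps without checking the force between them. The wrist force reached 23.6 N before I backed off. Some of that may have been a finger touching the case wall, but I can't rule out that the ball pressed the case with more than 20 N.
- **Balls:** only two white balls were on the table. They went into bay 1 and bay 3. The last images show both at rest on the bay floors, one to a bay. The second ball's contact stayed under about 7 N.
- **Case contact:** the fingers lightly touched the case walls at both bays, at up to about 8 N.
- **Cover:** it is flat on the rim with the brass knuckle between the lugs. My images put the knuckle about 2 mm towards +x of the lug axis, inside the 4 mm limit but not exact. The two cameras differ by about 3 mm in y, so part of this is calibration.
- **Pin:** it went through all three knuckles with almost no force. The grip stopped against the red-ringed lug, which I confirmed with a 10 N push. In the final images the nose shows about 12 mm beyond the far lug, and grip and nose match their expected positions to about 2–3 mm.
- **Other exhibits:** the cup, ring dish, knee implant and the green and orange balls look untouched.

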